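Turn the tub lid over and cover the tub it fits

ROBOT

A 7-joint arm with a two-finger parallel gripper is mounted at the origin on a cart in front of the work surface, level with it; the furniture and walls round the work are solid. World frame = base frame: x ahead of the robot, y to its left, z up, the work surface at z = 0. Lengths are in mm, angles in rad, forces in N, time in s.
With the tool pointing down it reaches from about 425 to 925 mm from the base axis. Payload 6.8 kg.
Tool frame: the origin (TCP) lies on the centre line of the jaws, within the pads' length; the fingertips stand manip.tips_ahead ahead of it and the grasp point (between the pads) lies 2 mm behind it (manip.tips_ahead is the distance from the TCP to the fingertips, in mm); z points along the fingers, y is the line along which they close (so a half turn about z gives the same grasp; the last joint's range is limited). The gripper opens to 85 mm and grips with 20 to 120 N. Pads are 22 mm wide; open, the fingers measure 114 mm over their backs; the gripper's body (76 mm by 85 mm) begins 54 mm behind the grasp point. The pads swing forward as they close: fully open they stand 13 mm farther back than shut.
Start: joints at [1.13, 0.477, 0.022, 1.555, -0.011, 1.109, -0.083], TCP at [220.525, -637.978, 248.308] pointing down, gripper open.
Joint ranges: [-2.96, 2.96], [-0.34, 2.1], [-1.41, 1.46], [0.24, 2.44], [-1.37, 4.51], [0.17, 1.92], [-2.96, 2.96]. Speed limits (rad/s): [2.39, 2.39, 3.14, 3.14, 3.14, 3.14, 3.14].

INTERFACE

Orientations are given as [roll, pitch, yaw] about the fixed x, y, z axes, in that order (R = Rz(yaw) Ry(pitch) Rx(roll)).
In Python, from plant import manip gives the robot as it stands.
- The arm moves only by the tool jog_arm, never from a script. Its argument "targets" is a list of rows, each a list of 7 numbers: the shift along the tool's x, y, z in m, then the turn, a rotation vector about the tool's x, y, z in degrees, then the opening in per cent of the stroke, from 0 (shut) to 100 (fully open). In form: [[tx, ty, tz, ax, ay, az, gripper], ...]. A call has 1 to 8 rows; each row is the pose to reach, as a shift and turn from the pose commanded when the call began, along the tool's axes at that moment; what a row does not reach only later rows make up. A row lasts 1/12 s, in which the tool goes at most 41.7 mm and 7.16 degrees, less where a joint would pass 70% of its speed; a pose out of reach is approached as far as the arm can. A call with a gripper value outside its range is refused whole. The fingers move at their own pace and stop on an object; the grip force is fixed at half the most. Time passes only in rows, so rows that repeat a pose let the fingers close. It gives the time, the measured TCP pose, the force, the opening and the grip force at its end, in the units of the state.
- manip.get_state(): the state, without advancing time (a new reading comes with each control period).
- manip.capture(name): name is "scene" or "side" or "wrist"; returns (picture, depth): 480x640x3 uint8, red, green, blue; 480x640 float32, mm along the optical axis (not along the pixel's ray), 0 where there is no reading.
- manip.get_calibration(name): a dict with "fx", "fy", "cx", "cy" (pixels), "k1" (the pictures are not rectified: a ray, as slopes to the right and down, at radius r is drawn at 1 + k1 r^2 times it, then the intrinsics apply), "R" (3x3) and "t" (3): a world point X has camera coordinates R X + t. Camera axes: x right, y down, z forward; pixel columns grow to the right and rows downward; lengths in mm; the calibration is good to about 2 mm. A picture is of the moment at which its call begins: read the wrist's pose just before it. get_calibration takes no time and is no camera call; for the wrist camera it gives the pose at the moment of the call.
- manip.close_job(): hands the job in; it is judged then, once.
The state is a dict: "t": time; "q": joint angles; "qvel": joint speeds; "joint_torque": joint torques, N m; "tcp_pos": TCP position; "tcp_rot": TCP orientation; "force": force on the tool from outside, world axes, zero at the start; "wrist_torque": the same for the moment, N m; "opening": opening from 0.0 (shut) to 1.0 (fully open); "finger_force": force on a finger pad.
Only numpy, scipy, OpenCV 4.12 (cv2) and the standard library are available. Lean on these libraries where they do the work, as an engineer would, in place of code of your own. Each camera call takes 0.05 s, during which the arm holds its last target. There are 200 camera calls.

TASK

The steel lid lies upside down on the table, propped on its own bow handle with one long edge in the air. Turn it right way up on the table, letting it down gently so that it does not flop over; then cover the one tub that it fits (the other is its mirror image), seated flat with the lid's cut-out corner round that tub's raised corner. Let go, and do not disturb the tape roll, the mug or the thermometer.

Things in the scene. Friction and masses are not known exactly. Their poses are not given: they have to be found in the camera images.
- lid: plain loose steel lid, about 0.3 kg: plate 158 (x) by 118 (y) by 4 mm, at z = 6 to 10 mm. Origin at the plate's centre, 6 mm below it, at the foot of the ribs; z points out of the top, through the handle. Starts upside down, sloping 30 degrees, propped on its bar and its +y long edge, the -y edge raised on the robot's left (world +y), turned up to 0.35 rad. One corner is cut out
- lid_edge (a point): middle of the raised long edge of the plate (lid frame 0, -59, 8 mm); about 57 mm above the table at the start
- lid_pivot (a point): middle of the opposite long edge, top face (lid frame 0, 59, 10 mm); it rests on the table at the start, held by friction only, and the lid rolls over about it
- lid_bar (a point): middle of the lid's bow handle: round bar 10 mm thick along the lid's x, 90 mm long, at lid frame 0, 0, 38 mm, with 23 mm free between bar and plate
- lid_notch (a point): middle of the cut-out corner (lid frame 61, 43, 6 mm); the plate is missing for x > 43 and y > 27 mm. Ribs 3 mm thick run below the plate from z = 0 to 6 mm, in a rectangle of 134 by 94 mm (12 mm inside the edges), and go into the tub with 4 mm play each side
- tub_a: open steel tub, fixed, 150 (x) by 110 (y) by 60 mm high, walls 4 mm, origin under its centre, z up, turned up to 0.25 rad; the two tubs may stand in either order. Its +x +y corner (far left from the robot) is raised. The lid fits this one: lid frame turned as the tub's, same x and y, lid origin 54 mm above the tub's, plate on the rim, ribs inside
- tub_a_corner (a point): at tub_a's raised corner, at rim height (tub frame 61, 43, 60 mm); the raised part reaches 90 mm high, over 23 mm along x and 21 mm along y. Lies under lid_notch when the lid is on properly
- tub_b: mirror-image tub, fixed, same size, raised corner at +x -y (far right). The lid does not fit it
- tape_roll: roll of tape 96 mm across, 25 mm high, origin under its centre; bystander
- mug: purple mug 82 by 112 mm, 89 mm high, origin under its centre; bystander
- thermometer: red probe thermometer 132 by 47 by 17 mm, lying flat, origin under its centre; bystander
Not all that is in view belongs to the job. What is shaped like the tub_a but blue or turquoise is not meant.

How it is judged:
By the outcome, as a careful person would: the job done as asked, in the order asked, and still so for the second after the job is handed in, with the robot touching nothing.
It also fails if it takes over 54 s, if anything falls off the work surface, if the arm or the gripper's body presses on something with over 40 N, if the wrist force passes 120 N, or if a joint passes its speed limit or range.

## Working session

There is one attempt and no reset: what is moved stays moved. The work goes in short steps, Python scripts to look and compute and a tool call to move; the robot and the scene stay as the last step left them, time stands still between calls to the robot, and variables do not carry over. Pictures are saved under pics/ and viewed, at most 10 in all, crops included, and the job is handed in when it is done.

Besides the shell and the picture viewer there is one more tool, called by a JSON object that holds its "name" and its "arguments", one argument or row to a line. jog_arm: Moves the arm, as the interface text tells. Its arguments: {"type":"object","properties":{"targets":{"type":"array","items":{"type":"array","items":{"type":"number"}}}},"required":["targets"]}

```bash
ls; mkdir -p pics; python3 - <<'E'
from plant import manip
import cv2,numpy as np
s=manip.get_state();print(s, manip.tips_ahead)
for n in("scene","side"):
    im,d=manip.capture(n);cv2.imwrite(f"pics/{n}0.png",im[:,:,::-1]);np.save(f"{n}0.npy",d)
    c=manip.get_calibration(n);print(n,c)
E
```

```text
pics
{'t': 0.0, 'q': array([ 1.12990082,  0.47780163,  0.02233186,  1.55648456, -0.0114941 ,
        1.10930175, -0.08307395]), 'qvel': array([-0.00062117,  0.00195974,  0.00063747, -0.0004279 , -0.00022824,
        0.00050429, -0.00139101]), 'joint_torque': array([-8.50591005e-04, -5.96467602e+01,  1.60715651e+00, -2.81198841e+01,
        1.23611200e-02,  9.38104960e-03,  4.09365998e-05]), 'tcp_pos': array([ 220.3133357 , -637.42032369,  247.31054036]), 'tcp_rot': array([-3.13973081e+00,  1.41063854e-04,  3.32852574e-01]), 'force': array([-0.10932116,  0.18695253,  0.33920141]), 'wrist_torque': array([0.02734936, 0.03223284, 0.04464465]), 'finger_force': 0.0, 'opening': 0.9997841618642974} 17.0
scene {'fx': 455.9328679615312, 'fy': 455.9328679615312, 'cx': 326.3009483349431, 'cy': 247.37525520876216, 'k1': -0.047385994730836274, 'R': array([[-0.87909638, -0.47624282,  0.01955342],
       [-0.21368765,  0.3571126 , -0.90928993],
       [ 0.42606003, -0.80353181, -0.41570361]]), 't': array([ 508.60190303,  231.10148303, 1134.04839712])}
side {'fx': 541.8377753278653, 'fy': 541.8377753278653, 'cx': 318.26132523698607, 'cy': 248.06850875960836, 'k1': -0.13327317799475563, 'R': array([[-0.97102417, -0.23829827, -0.01805536],
       [-0.08412625,  0.41155869, -0.90749227],
       [ 0.22368468, -0.879678  , -0.41968057]]), 't': array([ 561.22170748,  146.32200417, 1744.43147972])}
```

View pics/scene0.png

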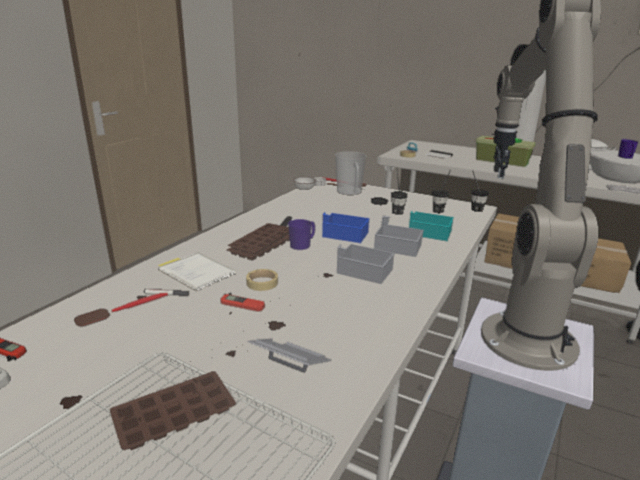

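View pics/side0.png

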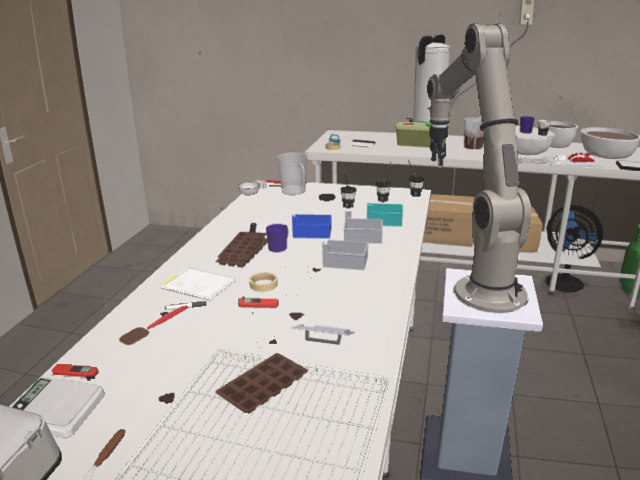

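The scene shows the upside-down lid at about (290,353) and grey tubs at about (365,262) and (399,238). The side view shows the lid at (323,333) and the tubs at (345,254) and (363,230). Blue and turquoise decoys are also in view.

```bash
cat > h.py <<'E'
import numpy as np,cv2
from scipy.spatial.transform import Rotation as Ro
def rays(c,uv):
    uv=np.atleast_2d(np.asarray(uv,float)); p=np.stack([(uv[:,0]-c['cx'])/c['fx'],(uv[:,1]-c['cy'])/c['fy']],1)
    q=p.copy()
    for _ in range(10): q=p/(1+c['k1']*(q**2).sum(1,keepdims=True))
    return np.c_[q,np.ones(len(q))]
def bydepth(c,uv,d): return (rays(c,uv)*np.asarray(d).reshape(-1,1)-c['t'])@c['R']
def onplane(c,uv,z):
    D=rays(c,uv)@c['R']; C=-c['R'].T@c['t']; return C+D*((z-C[2])/D[:,2])[:,None]
def cloud(c,d):
    v,u=np.mgrid[0:480,0:640]; P=bydepth(c,np.c_[u.ravel(),v.ravel()],d.ravel()).reshape(480,640,3); P[d<=0]=np.nan; return P
def proj(c,X):
    p=np.atleast_2d(X)@c['R'].T+c['t']; q=p[:,:2]/p[:,2:]; q=q*(1+c['k1']*(q**2).sum(1,keepdims=True)); return q*[c['fx'],c['fy']]+[c['cx'],c['cy']]
E
python3 - <<'E'
from h import *
from plant import manip
for n,boxes in(("scene",dict(lid=(245,330,335,375),t1=(330,240,397,285),t2=(370,215,427,257),mug=(285,215,318,250),tape=(243,265,282,293),th=(218,290,268,312))),("side",dict(lid=(288,318,360,348),t1=(318,235,372,270),t2=(340,208,387,245)))):
    c=manip.get_calibration(n);P=cloud(c,np.load(f"{n}0.npy"));im=cv2.imread(f"pics/{n}0.png")
    print(n,"cam",-c['R'].T@c['t'])
    for k,(a,b,e,f) in boxes.items():
        Q=P[b:f,a:e].reshape(-1,3); m=np.nan_to_num(Q[:,2])>8; Q=Q[m]
        print(k,len(Q),np.percentile(Q,[1,50,99],axis=0).round().tolist())
    
c=[cv2.resize(cv2.imread(f"pics/{n}0.png")[b:f,a:e],(400,300),interpolation=cv2.INTER_CUBIC) for n,(a,b,e,f) in (("scene",(325,205,433,286)),("side",(310,200,402,269)),("scene",(236,322,340,400)),("side",(278,300,370,369)))]
cv2.imwrite("pics/c1.png",np.vstack([np.hstack(c[:2]),np.hstack(c[2:])]))
E
```

```text
scene cam [  13.32092709 1070.93270903  671.62135453]
lid 1030 [[394.0, 324.0, 8.0], [463.0, 381.0, 34.0], [546.0, 421.0, 61.0]]
t1 1786 [[433.0, -311.0, 8.0], [510.0, -139.0, 35.0], [584.0, -71.0, 86.0]]
t2 1617 [[404.0, -606.0, 9.0], [479.0, -364.0, 40.0], [561.0, -180.0, 85.0]]
mug 763 [[749.0, -377.0, 9.0], [783.0, -181.0, 53.0], [956.0, -149.0, 88.0]]
tape 396 [[699.0, 52.0, 8.0], [743.0, 104.0, 20.0], [791.0, 147.0, 26.0]]
th 409 [[655.0, 204.0, 8.0], [716.0, 234.0, 15.0], [779.0, 256.0, 19.0]]
side cam [ 167.06676901 1608.05606458  875.02314777]
lid 435 [[394.0, 319.0, 9.0], [465.0, 396.0, 53.0], [547.0, 420.0, 64.0]]
t1 1291 [[432.0, -324.0, 9.0], [508.0, -167.0, 32.0], [626.0, -69.0, 87.0]]
t2 1232 [[404.0, -613.0, 9.0], [475.0, -400.0, 40.0], [558.0, -180.0, 86.0]]
```

View pics/c1.png

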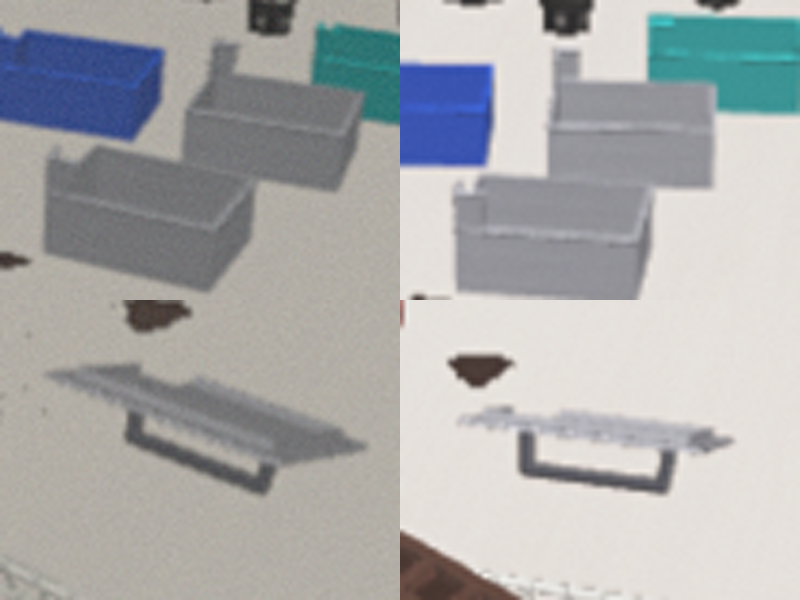

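The crops show the nearer tub with its raised corner at far x, near y, so this is tub_a at about (508,-125). The other, at about (480,-270), is tub_b. The lid's raised edge faces the camera and its notch lies on the table side. I'll fly over tub_a first, then the lid, taking a wrist look at each.

```bash
cat >> h.py <<'E'
def rows(s,wps,ret=False):
    """wps: list of (pos or None, R or None, grip); rows relative to measured state pose"""
    R0=Ro.from_euler('xyz',s['tcp_rot']); p0=np.array(s['tcp_pos'])
    for p,R,g in wps:
        d=R0.inv().apply(np.array(p)-p0)/1000; a=(R0.inv()*R).as_rotvec(degrees=True)
        print([float(x) for x in d.round(4)]+[float(x) for x in a.round(1)]+[g])
def down(yaw): return Ro.from_euler('xyz',[np.pi,0,yaw])
E
python3 - <<'E'
from h import *
from plant import manip
s=manip.get_state()
print(s['tcp_rot'])
rows(s,[((400,-480,330),down(.33),100),((520,-300,380),down(.33),100),((500,-130,400),down(.33),100)])
E
```

```text
[-3.13994389e+00  1.14336482e-04  3.32844515e-01]
[0.2212, -0.0903, -0.0825, -0.1, 0.0, 0.2, 100]
[0.3934, -0.2213, -0.1323, -0.1, 0.0, 0.2, 100]
[0.4301, -0.3885, -0.152, -0.1, 0.0, 0.2, 100]
```

{"name": "jog_arm", "arguments": {
  "targets": [
    [0.43, -0.39, -0.15, 0, 0, 0, 100],
    [0.43, -0.39, -0.15, 0, 0, 0, 100],
    [0.43, -0.39, -0.15, 0, 0, 0, 100],
    [0.43, -0.39, -0.15, 0, 0, 0, 100],
    [0.43, -0.39, -0.15, 0, 0, 0, 100],
    [0.43, -0.39, -0.15, 0, 0, 0, 100],
    [0.43, -0.39, -0.15, 0, 0, 0, 100],
    [0.43, -0.39, -0.15, 0, 0, 0, 100]
  ]
}}

```text
t: 0.77
tcp_pos: [376.0, -352.9, 332.0]
tcp_rot: [-3.141, 0.0, 0.333]
force: [0.6, -1.0, 0.6]
opening: 0.999
finger_force: 0.0
```

```bash
python3 - <<'E'
from h import *
from plant import manip
s=manip.get_state();print(s['t'],s['q'].round(3),s['tcp_pos'],s['tcp_rot'])
rows(s,[((500,-130,400),down(.0),100)])
E
```

```text
0.7667 [ 0.749  0.146 -0.13   1.818  0.021  1.179 -0.626] [ 375.95151672 -352.91761752  331.96659491] [-3.14138957e+00  3.83699271e-04  3.32736814e-01]
[0.19, -0.1702, -0.0681, -0.0, 0.0, 19.1, 100]
```

{"name": "jog_arm", "arguments": {
  "targets": [
    [0.19, -0.17, -0.068, 0, 0, 19, 100],
    [0.19, -0.17, -0.068, 0, 0, 19, 100],
    [0.19, -0.17, -0.068, 0, 0, 19, 100],
    [0.19, -0.17, -0.068, 0, 0, 19, 100],
    [0.19, -0.17, -0.068, 0, 0, 19, 100],
    [0.19, -0.17, -0.068, 0, 0, 19, 100],
    [0.19, -0.17, -0.068, 0, 0, 19, 100],
    [0.19, -0.17, -0.068, 0, 0, 19, 100]
  ]
}}

```text
t: 1.43
tcp_pos: [502.4, -125.8, 401.0]
tcp_rot: [-3.14, -0.003, 0.011]
force: [1.2, -0.0, -0.5]
opening: 1.002
finger_force: 0.0
```

```bash
cat >> h.py <<'E'
import json
def log(s):
    open('q.jsonl','a').write(json.dumps(dict(q=list(s['q']),p=list(s['tcp_pos']),r=list(s['tcp_rot'])))+'\n')
def look(manip,name,tag):
    c=manip.get_calibration(name); im,d=manip.capture(name); c={k:np.asarray(v).tolist() for k,v in c.items()}
    cv2.imwrite(f"pics/{tag}.png",im[:,:,::-1]); np.save(tag+".npy",d); json.dump(c,open(tag+".json","w"))
def load(tag):
    c={k:np.array(v) for k,v in json.load(open(tag+".json")).items()}; return c,cv2.imread(f"pics/{tag}.png"),np.load(tag+".npy")
E
python3 - <<'E'
from h import *
from plant import manip
s=manip.get_state();log(s);print(s['t'],s['q'].round(3),s['tcp_pos'],s['tcp_rot'])
look(manip,"wrist","w1")
rows(s,[((500,200,380),down(.0),100)])
E
```

```text
1.4333 [ 0.412  0.12  -0.316  1.697  0.036  1.327 -1.47 ] [ 502.36946523 -125.78078167  401.02988248] [-3.13959611e+00 -3.11851234e-03  1.07635750e-02]
[0.0011, -0.3257, 0.0217, -0.1, -0.2, 0.6, 100]
```

View pics/w1.png

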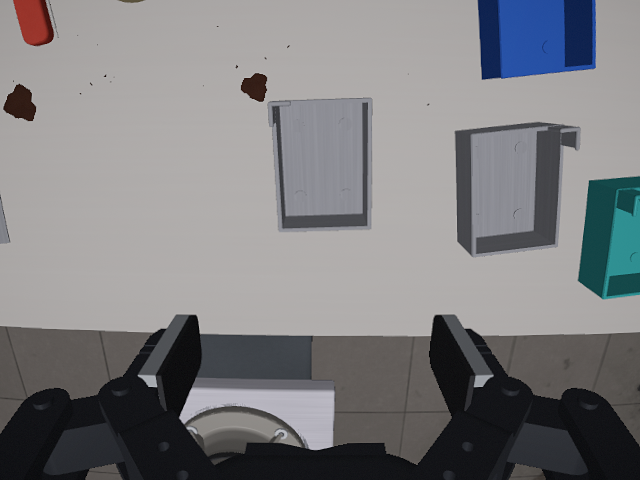

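The wrist view shows tub_a with rim corners near (272,100), (371,98), (370,229) and (279,231), and its raised corner upper left (+x+y). Tub_b is at (515,190) with its raised corner at right. Next I'll move over the lid.

{"name": "jog_arm", "arguments": {
  "targets": [
    [-0.06, -0.47, 0.02, 0, 0, 0, 100],
    [-0.06, -0.47, 0.02, 0, 0, 0, 100],
    [-0.06, -0.47, 0.02, 0, 0, 0, 100],
    [-0.06, -0.47, 0.02, 0, 0, 0, 100],
    [-0.06, -0.47, 0.02, 0, 0, 0, 100],
    [-0.06, -0.47, 0.02, 0, 0, 0, 100],
    [-0.06, -0.47, 0.02, 0, 0, 0, 100],
    [-0.06, -0.47, 0.02, 0, 0, 0, 100]
  ]
}}

```text
t: 2.15
tcp_pos: [456.7, 198.1, 385.1]
tcp_rot: [3.14, 0.0, -0.001]
force: [1.2, -0.1, -0.8]
opening: 1.001
finger_force: 0.0
```

```bash
python3 - <<'E'
from h import *
from plant import manip
s=manip.get_state();log(s);print(s['t'],s['q'].round(3),s['tcp_pos'],s['tcp_rot'])
look(manip,"wrist","w2")
c,im,d=load("w1");P=cloud(c,d)
m=(P[...,2]>52)&(P[...,2]<68)&(P[...,0]>400)&(P[...,0]<620)&(P[...,1]>-210)&(P[...,1]<-40)
m=m.astype(np.uint8);n,lab,st,_=cv2.connectedComponentsWithStats(m);k=1+st[1:,4].argmax()
Q=P[lab==k];print(len(Q),np.median(Q[:,2]));r=cv2.minAreaRect(Q[:,:2].astype(np.float32));print("tub_a rim",r,cv2.boxPoints(r))
ys,xs=np.nonzero(lab==k)
# ray/plane check: outer contour at z=60
U=onplane(c,np.c_[xs,ys],60);print(cv2.minAreaRect(U[:,:2].astype(np.float32)))
hi=P[(P[...,2]>84)&(P[...,2]<95)&(P[...,0]>400)&(P[...,1]>-200)&(P[...,1]<0)];print("corner",np.median(hi,0),len(hi))
E
```

```text
2.15 [ 0.021  0.119 -0.606  1.747  0.071  1.298 -2.172] [456.67259018 198.10624279 385.13803405] [ 3.14035368e+00  1.42034817e-04 -1.47675443e-03]
1944 58.907399661857795
tub_a rim ((510.76715087890625, -132.77487182617188), (151.78305053710938, 111.40870666503906), 2.7779762744903564) [[ 432.26505   -80.814125]
 [ 437.66458  -192.0919  ]
 [ 589.2693   -184.73563 ]
 [ 583.86975   -73.45784 ]]
((511.31744384765625, -132.77816772460938), (150.58685302734375, 110.81500244140625), 2.708383083343506)
corner [578.90106642 -79.19184248  91.23789304] 213
```

View pics/w2.png

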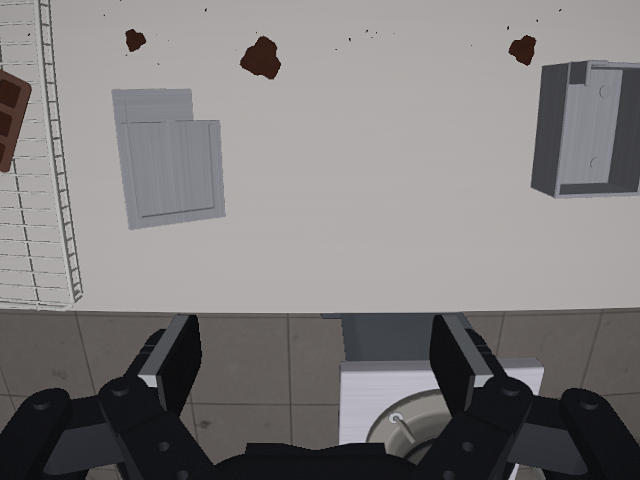

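The lid's raised edge runs from (112,88) to (130,229) at left, its pivot edge is at right up to (225,215), and the notch is at upper right. A wire rack lies beyond it at left.

```bash
python3 - <<'E'
from h import *
c,im,d=load("w2");P=cloud(c,d)
print("rack hts",[np.nanpercentile(P[150:300,u:u+15,2],[50,95]).round(1).tolist() for u in(45,55,65)],P[200,45:75:10].round().tolist())
m=(P[...,2]>3)&(P[...,0]>340)&(P[...,0]<600)&(P[...,1]>270)&(P[...,1]<445)
m=m.astype(np.uint8);n,lab,st,_=cv2.connectedComponentsWithStats(m);k=1+st[1:,4].argmax()
mm=(lab==k).astype(np.uint8);inner=cv2.erode(mm,np.ones((5,5)))>0
Q=P[inner];cen=Q.mean(0);w=np.linalg.svd(Q-cen,full_matrices=False)[2][2];w*=np.sign(w[2])
# refit w/ inliers (drop ribs)
for _ in range(5):
    e=(Q-cen)@w; I=abs(e-np.median(e))<2; cen=Q[I].mean(0);w=np.linalg.svd(Q[I]-cen,full_matrices=False)[2][2];w*=np.sign(w[2])
print("normal",w,"tilt",np.degrees(np.arccos(w[2])),"plane pt",cen)
ct=max(cv2.findContours(mm,0,1)[0],key=cv2.contourArea)
r=rays(c,ct[:,0]);D=r@c['R'];C=-c['R'].T@c['t'];X=C+D*(((cen-C)@w)/(D@w))[:,None]
# in plane basis: ydir = downhill ; u
y=np.array([0,-1,0.]);y-=w*(y@w); 
n2=w.copy();n2[2]=0
yl=n2-w*(n2@w);yl/=np.linalg.norm(yl)   # downhill direction = lid +y
xl=np.cross(yl,-w)
A=np.c_[X@xl,X@yl].astype(np.float32);rect=cv2.minAreaRect(A);print(rect)
B=cv2.boxPoints(rect);off=w@cen
for b in B: print((b[0]*xl+b[1]*yl+off*w).round(1))
print("xl",xl,"yl",yl)
for px in((112,88),(130,229),(225,215),(192,89)):
    q=rays(c,px)@c['R'];print(px,(C+q[0]*(((cen-C)@w)/(q[0]@w))).round(1), P[px[1]+2,px[0]+3 if px[0]<150 else px[0]-3].round(1))
E
```

```text
rack hts [[-0.5, 28.2], [2.4, 27.2], [-0.1, 25.9]] [[418.0, 559.0, -1.0], [424.0, 526.0, 27.0], [419.0, 526.0, 6.0]]
normal [-0.00446829 -0.49667181  0.86792693] tilt 29.78137848065868 plane pt [475.70830635 372.34183994  35.916733  ]
((471.37109375, -337.2405700683594), (157.6497039794922, 118.52731323242188), 0.10916570574045181)
[395.3 315.3   2.8]
[396.4 418.1  61.7]
[554.1 416.5  61.6]
[552.9 313.6   2.7]
xl [ 9.99959534e-01 -8.99609421e-03  8.67361738e-19] yl [-0.00780795 -0.86789181 -0.49669191]
(112, 88) [554.6 415.2  60.8] [552.4 412.2  60.7]
(130, 229) [396.4 416.3  60.7] [ 3.742e+02  4.420e+02 -2.000e-01]
(225, 215) [396.6 315.2   2.8] [392.7 320.3  -1.5]
(192, 89) [552.1 340.4  18. ] [550.  343.8  19. ]
```

```bash
cat > kin.py <<'E'
from h import *
from scipy.optimize import least_squares
import itertools,os
AX=['z','y','z','y','z','y','z']
def fk(q,sg,o,T):
    R=Ro.identity();p=np.zeros(3)+T[0]
    for i in range(7):
        R=R*Ro.from_euler(AX[i],sg[i]*q[i]+o[i]); p=p+R.apply(T[i+1])
    return p,R
E
cat > fit.py <<'E'
from kin import *
D=[([1.12990082,.47780163,.02233186,1.55648456,-.0114941,1.10930175,-.08307395],[220.3133357,-637.42032369,247.31054036],[-3.13973081,0.000141,.332852574]),
([.749,.146,-.13,1.818,.021,1.179,-.626],[375.95,-352.9,331.97],[-3.1414,.00038,.33274])]
D+=[(l['q'],l['p'],l['r']) for l in map(json.loads,open('q.jsonl'))]
best=[]
for s in itertools.product([1,-1],repeat=4):
  for o7 in range(4):
   for o1 in (0,np.pi):
    sg=[s[0],1,s[1],1,s[2],1,s[3]]; o=[o1,0,0,0,0,0,o7*np.pi/2]
    e=max(((Ro.from_euler('xyz',r).inv()*fk(q,sg,o,np.zeros((8,3)))[1]).magnitude()) for q,p,r in D)
    best.append((e,sg,o))
best.sort(key=lambda b:b[0])
for b in best[:3]: print(b)
e,sg,o=best[0]
# translations: linear LSQ. params: base z, T after j1..: (j2 link) x,y,z ; (j4) x,y,z ; (j6/7) x,z
def res(x):
    T=np.zeros((8,3));T[0,2]=x[0];T[2]=x[1:4]*[1,0,1]+[0,x[2],0];T[4]=[x[4],x[5],x[6]];T[6]=[x[7],0,x[8]]
    return np.concatenate([fk(q,sg,o,T)[0]-p for q,p,r in D]+[0.02*(x-np.array([350,0,0,400,0,0,400,0,250]))])
r=least_squares(res,[350,0,0,400,0,0,400,0,250]);print(r.x.round(1),r.fun[:-9].round(1))
E
python3 fit.py
```

```text
(0.0005243897665209091, [-1, 1, -1, 1, -1, 1, -1], [0, 0, 0, 0, 0, 0, 1.5707963267948966])
(0.007405747948219827, [-1, 1, -1, 1, -1, 1, -1], [3.141592653589793, 0, 0, 0, 0, 0, 4.71238898038469])
(0.1410625867437385, [-1, 1, -1, 1, 1, 1, -1], [3.141592653589793, 0, 0, 0, 0, 0, 4.71238898038469])
[288.    0.7 -31.4 539.2  -0.9 -30.8 471.3  -1.1 309.6] [ 0.   0.3  0.1  0.1 -0.3  0.1  0.1  0.  -0.1 -0.1 -0.  -0. ]
```

```bash
cat >> kin.py <<'E'
SG=[-1,1,-1,1,-1,1,-1];O=[0,0,0,0,0,0,np.pi/2]
TT=np.zeros((8,3));TT[0,2]=288;TT[2]=[.7,-31.4,539.2];TT[4]=[-.9,-30.8,471.3];TT[6]=[-1.1,0,309.6]
LO=np.array([-2.96,-.34,-1.41,.24,-1.37,.17,-2.96]);HI=np.array([2.96,2.1,1.46,2.44,4.51,1.92,2.96])
def ik(p,R,q0,w=0.02):
    def f(q):
        a,B=fk(q,SG,O,TT); return np.r_[(a-p)/100,(R.inv()*B).as_rotvec()*3,w*(q-q0)]
    r=least_squares(f,np.clip(q0,LO+.01,HI-.01),bounds=(LO,HI),max_nfev=60)
    a,B=fk(r.x,SG,O,TT); return r.x,np.linalg.norm(a-p),np.degrees((R.inv()*B).magnitude())
def lidR(th): # lid frame when elevation angle is th deg from +y side (30 start, 180 = right way up)
    t=np.radians(th); # rotation about world x; th=180 -> identity
    return Ro.from_euler('x',t-np.pi)
def grip(th,psi,gx,depth,flip,piv=(475.,313.5,0.),gz=8.):
    L=lidR(th);ps=np.radians(psi)
    z=np.array([np.sin(ps),np.cos(ps),0]);y=np.array([0,0,1.])*flip;x=np.cross(y,z)
    R=L*Ro.from_matrix(np.c_[x,y,z])
    # TCP lies 17 behind tips; tip centre 'depth' past edge, lid frame
    tcp=np.array([gx,-59+depth,gz])-17*z
    return np.array(piv)+L.apply(tcp-np.array([0,59,10.])),R
E
cat > plan.py <<'E'
from kin import *
q0=np.array([0.021,.119,-.606,1.747,.071,1.298,-2.172])
for psi in(0,15,30,45):
  for gx in(-45,0,45):
    for flip in(1,-1):
      q=q0;out=[]
      # descend into th=30 from hover through tilts
      for th in (90,60,30,60,90,110,130,150,160):
        p,R=grip(th,psi,gx,5,flip); q,e,a=ik(p,R,q); out.append((th,round(e),round(a),round(float(min((q-LO).min(),(HI-q).min())),2)))
      print(psi,gx,flip,[o[1:] for o in out[2:]])
E
python3 plan.py
```

```text
0 -45 1 [(215, 76, 0.0), (203, 62, 0.0), (178, 43, 0.0), (148, 29, 0.0), (121, 18, 0.0), (40, 14, 0.0), (31, 10, 0.0)]
0 -45 -1 [(0, 0, 0.06), (0, 0, 0.09), (0, 0, 0.4), (0, 0, 0.3), (0, 0, 0.16), (0, 0, 0.19), (0, 0, 0.21)]
0 0 1 [(195, 76, 0.0), (172, 65, 0.0), (130, 49, 0.0), (99, 37, 0.0), (68, 25, 0.0), (44, 16, 0.0), (38, 13, 0.0)]
0 0 -1 [(0, 0, 0.05), (0, 0, 0.16), (0, 0, 0.45), (0, 0, 0.37), (0, 0, 0.22), (0, 0, 0.21), (0, 0, 0.2)]
0 45 1 [(185, 76, 0.0), (162, 65, 0.0), (124, 49, 0.0), (95, 38, 0.0), (67, 26, 0.0), (47, 18, 0.0), (44, 16, 0.0)]
0 45 -1 [(0, 0, 0.03), (0, 0, 0.23), (0, 0, 0.5), (0, 0, 0.42), (0, 0, 0.29), (0, 0, 0.23), (0, 0, 0.21)]
15 -45 1 [(184, 69, 0.0), (169, 59, 0.0), (169, 42, 0.0), (153, 31, 0.0), (138, 21, 0.0), (25, 8, 0.0), (8, 3, 0.0)]
15 -45 -1 [(0, 0, 0.09), (0, 0, 0.01), (0, 0, 0.13), (0, 0, 0.0), (11, 4, 0.0), (0, 0, 0.0), (0, 0, 0.04)]
15 0 1 [(173, 68, 0.0), (156, 59, 0.0), (119, 45, 0.0), (90, 33, 0.0), (58, 21, 0.0), (25, 9, 0.0), (13, 5, 0.0)]
15 0 -1 [(0, 0, 0.09), (0, 0, 0.01), (0, 0, 0.13), (0, 0, 0.03), (5, 2, 0.0), (0, 0, 0.0), (0, 
[... 863 characters left out ...]
, (32, 12, 0.0), (22, 7, 0.0), (8, 2, 0.0)]
45 -45 1 [(0, 0, 0.11), (0, 0, 0.41), (0, 0, 0.08), (28, 5, 0.0), (73, 11, 0.0), (62, 10, 0.0), (39, 7, 0.0)]
45 -45 -1 [(0, 0, 0.33), (0, 0, 0.16), (19, 7, 0.0), (55, 18, 0.0), (83, 26, 0.0), (52, 13, 0.0), (36, 10, 0.0)]
45 0 1 [(0, 0, 0.15), (0, 0, 0.45), (0, 0, 0.13), (10, 2, 0.0), (48, 6, 0.0), (39, 5, 0.0), (19, 3, 0.0)]
45 0 -1 [(0, 0, 0.31), (0, 0, 0.14), (19, 7, 0.0), (52, 18, 0.0), (73, 25, 0.0), (41, 12, 0.0), (32, 10, 0.0)]
45 45 1 [(0, 0, 0.19), (0, 0, 0.5), (0, 0, 0.19), (0, 0, 0.03), (19, 2, 0.0), (12, 1, 0.0), (0, 0, 0.01)]
45 45 -1 [(0, 0, 0.3), (0, 0, 0.12), (19, 7, 0.0), (48, 18, 0.0), (65, 24, 0.0), (45, 12, 0.0), (29, 10, 0.0)]
```

```bash
cat > p2.py <<'E'
from kin import *
from plant import manip
s=manip.get_state()
PIV=(475,316.5,0)
q=np.array(s['q'])
p,R=grip(29.5,0,0,8,-1,PIV);z=R.apply([0,0,1])
A=(np.array([475,490,230]),R);B=(p-60*z+[0,0,0],R);C=(p,R)
for n,X in zip("ABC",(A,B,C)):
    q,e,a=ik(X[0],X[1],q);print(n,X[0].round(),X[1].as_euler('xyz').round(3),q.round(2),round(e),round(a))
rows(s,[A+(45,),B+(45,),C+(45,)])
for th in(30,50,70,90,110,130,150,160):
    p,R=grip(th,0,0,8,-1,PIV);q,e,a=ik(p,R,q);print(th,p.round(),q.round(2),round(e),round(a))
E
python3 p2.py
```

```text
A [475 490 230] [2.086 0.    0.   ] [-1.47  1.21  1.    1.04 -0.09  1.92 -2.14] 4 1
B [475. 478.  94.] [2.086 0.    0.   ] [-1.45  1.34  0.94  1.06 -0.18  1.82 -2.22] 0 0
C [475. 426.  64.] [2.086 0.    0.   ] [-1.47  1.34  0.93  1.22 -0.17  1.68 -2.21] 0 0
[0.024, -0.2817, 0.1563, -60.7, -0.2, 0.5, 45]
[0.0241, -0.2694, 0.2924, -60.7, -0.2, 0.5, 45]
[0.0236, -0.217, 0.3218, -60.7, -0.2, 0.5, 45]
30 [475. 425.  65.] [-1.48  1.33  0.93  1.23 -0.18  1.67 -2.21] 0 0
50 [475. 397.  99.] [-1.5   1.08  0.94  1.49 -0.29  1.38 -2.14] 0 0
70 [475. 358. 120.] [-1.47  0.83  0.93  1.74 -0.4   1.1  -1.99] 0 0
90 [475. 314. 127.] [-1.31  0.59  0.84  1.96 -0.59  0.85 -1.72] 0 0
110 [475. 271. 119.] [-0.98  0.48  0.66  2.12 -0.99  0.75 -1.18] 0 0
130 [475. 233.  96.] [-0.51  0.55  0.38  2.2  -1.37  0.9  -0.6 ] 0 0
150 [475. 206.  62.] [ 0.17  0.77 -0.2   2.15 -1.37  0.93 -0.3 ] 0 0
160 [475. 196.  42.] [ 0.26  0.92 -0.23  2.1  -1.37  1.06 -0.17] 0 0
```

{"name": "jog_arm", "arguments": {
  "targets": [
    [0.02, -0.27, 0.16, -60, 0, 0, 45],
    [0.02, -0.27, 0.16, -60, 0, 0, 45],
    [0.02, -0.27, 0.16, -60, 0, 0, 45],
    [0.02, -0.27, 0.16, -60, 0, 0, 45],
    [0.02, -0.27, 0.16, -60, 0, 0, 45],
    [0.02, -0.27, 0.16, -60, 0, 0, 45],
    [0.02, -0.27, 0.16, -60, 0, 0, 45],
    [0.02, -0.27, 0.16, -60, 0, 0, 45]
  ]
}}

```text
t: 2.87
tcp_pos: [474.8, 436.8, 226.0]
tcp_rot: [2.273, 0.033, -0.005]
force: [1.0, -0.2, -2.4]
opening: 0.45
finger_force: 0.0
```

```bash
python3 - <<'E'
from kin import *
from plant import manip
s=manip.get_state();log(s);print(s['q'].round(2),s['tcp_pos'],s['tcp_rot'],s['opening'])
a,B=fk(s['q'],SG,O,TT);print(a-s['tcp_pos'],(Ro.from_euler('xyz',s['tcp_rot']).inv()*B).magnitude())
E
python3 fit.py; python3 p2.py
```

```text
[-0.93  0.86 -0.17  1.19  0.49  1.91 -2.7 ] [474.81547213 436.75038605 225.98386908] [ 2.27284134  0.03256504 -0.00538267] 0.4500337572161496
[-0.71958503 -1.0717515  -0.50074688] 5.195214552839516e-16
(0.0005243897665209091, [-1, 1, -1, 1, -1, 1, -1], [0, 0, 0, 0, 0, 0, 1.5707963267948966])
(0.6657052080400897, [1, 1, 1, 1, 1, 1, 1], [3.141592653589793, 0, 0, 0, 0, 0, 1.5707963267948966])
(0.9705086529444169, [-1, 1, -1, 1, 1, 1, -1], [0, 0, 0, 0, 0, 0, 1.5707963267948966])
[285.4   0.  -30.6 540.   -2.6 -31.5 472.   -0.  309.2] [ 0.   0.1  0.1 -0.  -0.3 -0.  -0.1  0.  -0.   0.   0.  -0.  -0.2 -0.
 -0. ]
A [475 490 230] [2.086 0.    0.   ] [-1.47  1.21  1.    1.04 -0.09  1.92 -2.13] 4 1
B [475. 478.  94.] [2.086 0.    0.   ] [-1.45  1.35  0.94  1.06 -0.18  1.82 -2.22] 0 0
C [475. 426.  64.] [2.086 0.    0.   ] [-1.48  1.34  0.93  1.22 -0.18  1.68 -2.21] 0 0
[-0.0002, -0.0313, -0.0432, -10.7, 1.3, 1.4, 45]
[0.0043, -0.1277, 0.0536, -10.7, 1.3, 1.4, 45]
[0.0055, -0.1165, 0.1125, -10.7, 1.3, 1.4, 45]
30 [475. 425.  65.] [-1.48  1.33  0.93  1.23 -0.18  1.67 -2.21] 0 0
50 [475. 397.  99.] [-1.5   1.08  0.94  1.49 -0.29  1.39 -2.14] 0 0
70 [475. 358. 120.] [-1.47  0.83  0.93  1.74 -0.41  1.1  -1.99] 0 0
90 [475. 314. 127.] [-1.31  0.6   0.84  1.96 -0.59  0.85 -1.72] 0 0
110 [475. 271. 119.] [-0.98  0.48  0.66  2.12 -0.99  0.75 -1.18] 0 0
130 [475. 233.  96.] [-0.51  0.55  0.38  2.2  -1.37  0.9  -0.6 ] 0 0
150 [475. 206.  62.] [ 0.17  0.77 -0.2   2.15 -1.37  0.93 -0.3 ] 0 0
160 [475. 196.  42.] [ 0.26  0.92 -0.23  2.1  -1.37  1.06 -0.17] 0 0
```

{"name": "jog_arm", "arguments": {
  "targets": [
    [0.004, -0.128, 0.054, -10.7, 1.3, 1.4, 45],
    [0.004, -0.128, 0.054, -10.7, 1.3, 1.4, 45],
    [0.004, -0.128, 0.054, -10.7, 1.3, 1.4, 45],
    [0.004, -0.128, 0.054, -10.7, 1.3, 1.4, 45],
    [0.004, -0.128, 0.054, -10.7, 1.3, 1.4, 45],
    [0.004, -0.128, 0.054, -10.7, 1.3, 1.4, 45]
  ]
}}

```text
t: 3.37
tcp_pos: [478.1, 476.0, 98.8]
tcp_rot: [2.09, -0.007, -0.006]
force: [0.9, -0.1, 1.0]
opening: 0.451
finger_force: 0.0
```

```bash
python3 - <<'E'
from kin import *
from plant import manip
s=manip.get_state();log(s);print(s['q'].round(2),s['tcp_pos'],s['tcp_rot'],s['opening'],s['force'])
look(manip,"wrist","w3")
E
python3 p2.py | sed -n 1,6p; sed -i 's/TT\[0,2\]=288.*/TT[0,2]=285.4;TT[2]=[0,-30.6,540];TT[4]=[-2.6,-31.5,472];TT[6]=[0,0,309.2]/' kin.py
```

```text
[-1.15  1.14  0.18  1.04  0.35  1.89 -2.63] [478.12940857 476.01289761  98.80319847] [ 2.08994353 -0.0070471  -0.00552962] 0.45081366364736697 [ 0.85302307 -0.06913965  0.96303407]
A [475 490 230] [2.086 0.    0.   ] [-1.47  1.21  1.01  1.04 -0.09  1.92 -2.13] 4 1
B [475. 478.  94.] [2.086 0.    0.   ] [-1.45  1.35  0.94  1.06 -0.18  1.82 -2.22] 0 0
C [475. 426.  64.] [2.086 0.    0.   ] [-1.48  1.34  0.94  1.22 -0.18  1.68 -2.21] 0 0
[-0.0031, 0.1048, -0.0761, -0.4, 0.1, -0.6, 45]
[-0.0043, -0.0073, 0.002, -0.4, 0.1, -0.6, 45]
[-0.0042, -0.0068, 0.062, -0.4, 0.1, -0.6, 45]
```

View pics/w3.png

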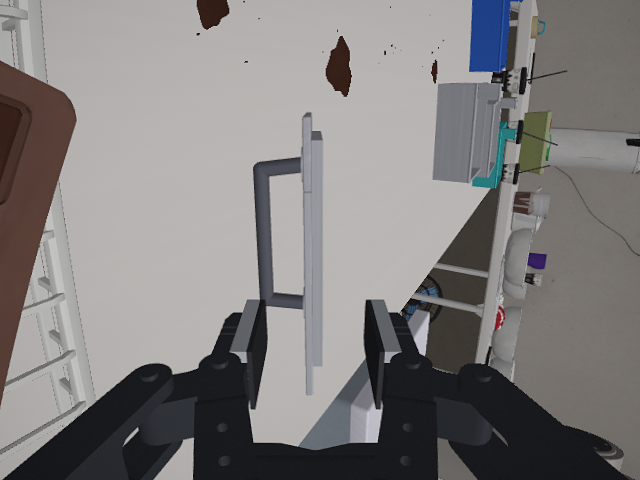

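The plate edge lies between the open pads at column ~309, slightly left of the pads' centre at ~316. I'll measure the offset from the depth.

```bash
python3 - <<'E'
from kin import *
from plant import manip
s=manip.get_state();c,im,d=load("w3");P=cloud(c,d)
R=Ro.from_euler('xyz',s['tcp_rot'])
for v in(200,240,280,330,360,380):
    for u in (305,307,309,311):
        x=P[v,u];print(v,u,x.round(1),R.inv().apply(x-s['tcp_pos']).round(1)) if u in(307,309) else 0
# pads centre
for u in (256,262,370,376): x=P[330,u];print(u,x.round(1),R.inv().apply(x-s['tcp_pos']).round(1))
E
```

```text
200 307 [513.5 417.5  59.8] [34.3 -6.9 71.6]
200 309 [513.4 416.8  60.5] [34.2 -5.9 71.9]
240 307 [492.7 417.9  59.6] [13.5 -7.  71.4]
240 309 [492.3 416.5  60. ] [13.2 -6.  72.4]
280 307 [470.1 417.5  59. ] [-9.1 -7.1 72.1]
280 309 [470.2 417.1  60. ] [-9.  -6.  71.9]
330 307 [440.  418.3  58.9] [-39.1  -7.2  71.5]
330 309 [441.3 419.4  60.9] [-37.9  -6.1  69.5]
360 307 [420.4 418.6  58.7] [-58.8  -7.3  71.3]
360 309 [420.2 417.8  59.6] [-59.   -6.2  71.6]
380 307 [406.3 418.6  58.5] [-72.9  -7.4  71.4]
380 309 [406.  417.7  59.3] [-73.2  -6.2  71.9]
256 [489.6 494.5  85.9] [ 10.1 -22.5  -8.1]
262 [481.8 483.7  79.7] [  2.4 -22.3   4.3]
370 [484.8 469.3 115.7] [ 5.8 16.  -1.2]
376 [489.5 475.4 120.2] [10.5 16.8 -8.7]
```

{"name": "jog_arm", "arguments": {
  "targets": [
    [-0.004, -0.005, 0.03, -0.5, 0, -0.6, 45],
    [-0.004, -0.005, 0.055, -0.5, 0, -0.6, 45],
    [-0.004, -0.005, 0.062, -0.5, 0, -0.6, 45],
    [-0.004, -0.005, 0.062, -0.5, 0, -0.6, 45]
  ]
}}

```text
t: 3.75
tcp_pos: [475.7, 423.8, 67.3]
tcp_rot: [2.086, -0.0, -0.004]
force: [0.1, 0.0, -0.4]
opening: 0.453
finger_force: 0.0
```

```bash
python3 - <<'E'
from kin import *
from plant import manip
s=manip.get_state();log(s);print(s['q'].round(2),s['tcp_pos'],s['tcp_rot'],s['opening'],s['force'])
look(manip,"wrist","w4")
E
```

```text
[-1.14  1.11  0.18  1.2   0.36  1.77 -2.66] [475.6677064  423.75647352  67.28074446] [ 2.08573573e+00 -3.69191427e-04 -3.89784258e-03] 0.4525639152131916 [ 0.10226495  0.00090817 -0.38096543]
```

View pics/w4.png

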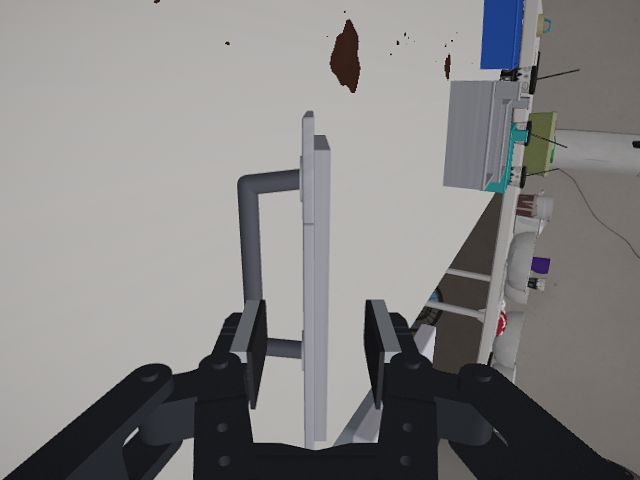

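The plate is centred at column 309 against the pads' centre at 316, about 2.5 mm off. I'll correct that and close.

{"name": "jog_arm", "arguments": {
  "targets": [
    [0, -0.0025, 0, 0, 0, 0, 45],
    [0, -0.0025, 0, 0, 0, 0, 0],
    [0, -0.0025, 0, 0, 0, 0, 0],
    [0, -0.0025, 0, 0, 0, 0, 0],
    [0, -0.0025, 0, 0, 0, 0, 0],
    [0, -0.0025, 0, 0, 0, 0, 0],
    [0, -0.0025, 0, 0, 0, 0, 0],
    [0, -0.0025, 0, 0, 0, 0, 0]
  ]
}}

```text
t: 4.47
tcp_pos: [473.8, 428.2, 63.3]
tcp_rot: [2.085, 0.0, 0.001]
force: [-0.8, 1.7, 4.6]
opening: 0.018
finger_force: 59.3
```

```bash
cat > roll.py <<'E'
import sys
from kin import *
from plant import manip
# roll about the world-x line through pivot; rows relative to the current pose
s=manip.get_state();log(s);print(s['t'],s['q'].round(2),s['tcp_pos'].round(1),s['tcp_rot'].round(3),s['opening'],s['finger_force'],s['force'].round(1))
piv=np.array([475,float(sys.argv[1]),float(sys.argv[2])]);R0=Ro.from_euler('xyz',s['tcp_rot']);q=np.array(s['q'])
w=[]
for a in map(float,sys.argv[3:]):
    D=Ro.from_euler('x',a,degrees=True); p=piv+D.apply(s['tcp_pos']-piv); R=D*R0
    q,e,b=ik(p,R,q,.1);print(a,p.round(),q.round(2),round(e,1),round(b,1)); w.append((p,R,0))
rows(s,w)
E
python3 roll.py 316.5 0 5 10 15 20 25 30 35 40 60 80 100 115 125
```

```text
4.4667 [-1.14  1.12  0.18  1.19  0.36  1.77 -2.66] [473.8 428.2  63.3] [2.085e+00 0.000e+00 1.000e-03] 0.018220054060722402 59.271285720169544 [-0.8  1.7  4.6]
5.0 [474. 422.  73.] [-1.12  1.05  0.16  1.25  0.34  1.69 -2.66] 0.0 0.0
10.0 [474. 416.  82.] [-1.1   0.98  0.15  1.32  0.33  1.61 -2.66] 0.0 0.0
15.0 [474. 408.  90.] [-1.08  0.92  0.13  1.38  0.31  1.53 -2.66] 0.0 0.0
20.0 [474. 400.  98.] [-1.06  0.85  0.12  1.45  0.3   1.45 -2.65] 0.0 0.0
25.0 [474. 391. 105.] [-1.03  0.79  0.1   1.51  0.28  1.37 -2.64] 0.0 0.0
30.0 [474. 382. 111.] [-0.99  0.73  0.09  1.57  0.27  1.28 -2.62] 0.0 0.0
35.0 [474. 372. 116.] [-0.96  0.67  0.07  1.63  0.25  1.2  -2.59] 0.0 0.0
40.0 [474. 361. 120.] [-0.91  0.62  0.06  1.69  0.22  1.12 -2.56] 0.0 0.0
60.0 [474. 318. 128.] [-0.67  0.45 -0.04  1.91  0.04  0.79 -2.31] 0.1 0.1
80.0 [474. 274. 121.] [-0.2   0.42 -0.33  2.07 -0.32  0.54 -1.79] 0.3 0.2
100.0 [474. 235.  99.] [ 0.45  0.65 -0.82  2.14 -0.54  0.42 -1.31] 0.3 0.2
115.0 [474. 212.  74.] [ 0.73  0.95 -0.99  2.13 -0.54  0.41 -1.07] 0.1 0.1
125.0 [474. 201.  55.] [ 0.84  1.15 -1.01  2.1  -0.51  0.46 -0.94] 0.0 0.0
[-0.0, 0.0112, 0.0005, 5.0, 0.0, 0.0, 0]
[-0.0, 0.0223, 0.002, 10.0, 0.0, 0.0, 0]
[-0.0, 0.0332, 0.0044, 15.0, 0.0, 0.0, 0]
[-0.0, 0.0439, 0.0078, 20.0, 0.0, 0.0, 0]
[-0.0, 0.0542, 0.0121, 25.0, 0.0, 0.0, 0]
[-0.0, 0.0642, 0.0173, 30.0, 0.0, 0.0, 0]
[-0.0, 0.0736, 0.0233, 35.0, 0.0, 0.0, 0]
[-0.0001, 0.0825, 0.0301, 40.0, 0.0, 0.0, 0]
[-0.0001, 0.1111, 0.0643, 60.0, 0.0, 0.0, 0]
[-0.0001, 0.1263, 0.1062, 80.0, 0.0, 0.0, 0]
[-0.0001, 0.1263, 0.1508, 100.0, 0.0, 0.0, 0]
[-0.0001, 0.1162, 0.1828, 115.0, 0.1, 0.1, 0]
[-0.0001, 0.105, 0.2021, 125.0, 0.1, 0.1, 0]
```

{"name": "jog_arm", "arguments": {
  "targets": [
    [0, 0.0125, -0.0005, 5, 0, 0, 0],
    [0, 0.0243, 0.001, 10, 0, 0, 0],
    [0, 0.0352, 0.0034, 15, 0, 0, 0],
    [0, 0.0459, 0.0068, 20, 0, 0, 0],
    [0, 0.0562, 0.0111, 25, 0, 0, 0],
    [0, 0.0662, 0.0163, 30, 0, 0, 0],
    [0, 0.0756, 0.0223, 35, 0, 0, 0],
    [0, 0.0845, 0.029, 40, 0, 0, 0]
  ]
}}

```text
t: 5.13
tcp_pos: [473.7, 361.1, 122.1]
tcp_rot: [2.789, -0.0, 0.001]
force: [0.4, -0.1, -3.2]
opening: 0.022
finger_force: 59.1
```

```bash
python3 roll.py 316.5 1 5 10 15 20 25 30 35 40 60 75 85; python3 - <<'E'
from h import *
from plant import manip
look(manip,"wrist","w5")
look(manip,"scene","s5")
a=load("w5")[1];b=load("s5")[1][290:410,200:360]
cv2.imwrite("pics/c5.png",np.hstack([cv2.resize(a,(400,300)),cv2.resize(b,(400,300))]))
E
```

```text
5.1333 [-0.91  0.61  0.05  1.69  0.22  1.11 -2.56] [473.7 361.1 122.1] [ 2.789e+00 -0.000e+00  1.000e-03] 0.021564224776126264 59.066463366816606 [ 0.4 -0.1 -3.2]
5.0 [474. 350. 126.] [-0.86  0.56  0.03  1.75  0.19  1.03 -2.51] 0.0 0.0
10.0 [474. 339. 128.] [-0.8   0.52  0.01  1.81  0.15  0.95 -2.46] 0.0 0.0
15.0 [474. 328. 129.] [-0.74  0.48 -0.02  1.86  0.1   0.86 -2.39] 0.0 0.0
20.0 [474. 317. 130.] [-0.66  0.45 -0.05  1.91  0.03  0.79 -2.3 ] 0.0 0.0
25.0 [474. 306. 130.] [-0.57  0.42 -0.09  1.96 -0.04  0.71 -2.2 ] 0.0 0.0
30.0 [474. 295. 128.] [-0.47  0.41 -0.15  2.   -0.13  0.65 -2.07] 0.1 0.0
35.0 [474. 284. 126.] [-0.34  0.4  -0.23  2.04 -0.24  0.59 -1.93] 0.1 0.0
40.0 [474. 273. 122.] [-0.2   0.41 -0.32  2.07 -0.35  0.54 -1.77] 0.1 0.0
60.0 [474. 234. 100.] [ 0.44  0.64 -0.8   2.14 -0.58  0.43 -1.27] 0.3 0.2
75.0 [474. 211.  75.] [ 0.72  0.93 -0.97  2.13 -0.59  0.42 -1.01] 0.1 0.1
85.0 [474. 200.  56.] [ 0.83  1.13 -0.99  2.1  -0.57  0.48 -0.88] 0.0 0.0
[-0.0, 0.0112, 0.0005, 5.0, 0.0, 0.0, 0]
[-0.0, 0.0224, 0.0019, 10.0, 0.0, 0.0, 0]
[-0.0, 0.0334, 0.0044, 15.0, 0.0, 0.0, 0]
[-0.0, 0.0441, 0.0078, 20.0, 0.0, 0.0, 0]
[-0.0001, 0.0545, 0.0121, 25.0, 0.0, 0.0, 0]
[-0.0001, 0.0645, 0.0173, 30.0, 0.0, 0.0, 0]
[-0.0001, 0.074, 0.0233, 35.0, 0.0, 0.0, 0]
[-0.0001, 0.083, 0.0301, 40.0, 0.0, 0.0, 0]
[-0.0001, 0.1118, 0.0645, 60.0, 0.1, 0.0, 0]
[-0.0002, 0.1247, 0.0956, 75.0, 0.1, 0.0, 0]
[-0.0002, 0.1286, 0.1177, 85.0, 0.1, 0.0, 0]
```

View pics/c5.png

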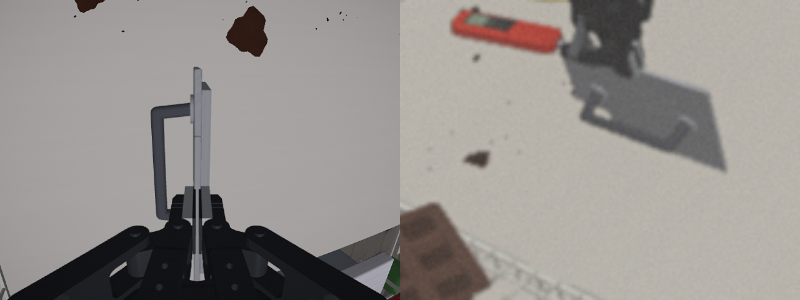

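The pads hold the plate and the lid is just off the table, weighing 3.2 N with the bar facing the camera. I'll keep rolling.

{"name": "jog_arm", "arguments": {
  "targets": [
    [0, 0.0112, 0.0005, 5, 0, 0, 0],
    [0, 0.0224, 0.0019, 10, 0, 0, 0],
    [0, 0.0334, 0.0044, 15, 0, 0, 0],
    [0, 0.0441, 0.0078, 20, 0, 0, 0],
    [0, 0.0545, 0.0121, 25, 0, 0, 0],
    [0, 0.0645, 0.0173, 30, 0, 0, 0],
    [0, 0.074, 0.0233, 35, 0, 0, 0],
    [0, 0.083, 0.0301, 40, 0, 0, 0]
  ]
}}

```text
t: 5.9
tcp_pos: [473.9, 272.5, 122.7]
tcp_rot: [-2.798, -0.001, 0.001]
force: [0.2, 0.3, -2.6]
opening: 0.02
finger_force: 59.1
```

```bash
python3 roll.py 316.5 1 4 8 12 16 20 25 30 35 40 45
```

```text
5.9 [-0.21  0.41 -0.3   2.07 -0.36  0.54 -1.76] [473.9 272.5 122.7] [-2.798e+00 -1.000e-03  1.000e-03] 0.020349452219599433 59.11091923713684 [ 0.2  0.3 -2.6]
4.0 [474. 264. 119.] [-0.09  0.43 -0.39  2.09 -0.45  0.52 -1.63] 0.1 0.0
8.0 [474. 256. 115.] [ 0.03  0.46 -0.47  2.11 -0.53  0.49 -1.49] 0.1 0.0
12.0 [474. 248. 111.] [ 0.15  0.5  -0.56  2.12 -0.61  0.48 -1.37] 0.1 0.0
16.0 [474. 241. 106.] [ 0.27  0.55 -0.64  2.13 -0.67  0.46 -1.25] 0.1 0.0
20.0 [474. 234. 100.] [ 0.37  0.61 -0.71  2.14 -0.71  0.46 -1.15] 0.1 0.0
25.0 [474. 225.  93.] [ 0.49  0.69 -0.79  2.15 -0.75  0.45 -1.04] 0.1 0.0
30.0 [474. 218.  84.] [ 0.58  0.78 -0.84  2.14 -0.76  0.45 -0.94] 0.0 0.0
35.0 [474. 211.  75.] [ 0.66  0.88 -0.88  2.14 -0.77  0.47 -0.86] 0.0 0.0
40.0 [474. 205.  66.] [ 0.72  0.98 -0.9   2.12 -0.76  0.49 -0.79] 0.0 0.0
45.0 [474. 199.  56.] [ 0.77  1.07 -0.91  2.11 -0.75  0.52 -0.72] 0.0 0.0
[-0.0, 0.009, 0.0003, 4.0, 0.0, 0.0, 0]
[-0.0, 0.018, 0.0013, 8.0, 0.0, 0.0, 0]
[-0.0, 0.0269, 0.0029, 12.0, 0.0, 0.0, 0]
[-0.0, 0.0357, 0.0051, 16.0, 0.0, 0.0, 0]
[-0.0001, 0.0442, 0.008, 20.0, 0.0, 0.0, 0]
[-0.0001, 0.0547, 0.0123, 25.0, 0.0, 0.0, 0]
[-0.0001, 0.0646, 0.0176, 30.0, 0.0, 0.0, 0]
[-0.0001, 0.0741, 0.0237, 35.0, 0.0, 0.0, 0]
[-0.0001, 0.0831, 0.0306, 40.0, 0.1, 0.0, 0]
[-0.0001, 0.0914, 0.0383, 45.0, 0.1, 0.0, 0]
```

{"name": "jog_arm", "arguments": {
  "targets": [
    [0, 0.009, 0.0003, 4, 0, 0, 0],
    [0, 0.018, 0.0013, 8, 0, 0, 0],
    [0, 0.0269, 0.0029, 12, 0, 0, 0],
    [0, 0.0357, 0.0051, 16, 0, 0, 0],
    [0, 0.0442, 0.008, 20, 0, 0, 0],
    [0, 0.0547, 0.0123, 25, 0, 0, 0],
    [0, 0.0646, 0.0176, 30, 0, 0, 0],
    [0, 0.0741, 0.0237, 35, 0, 0, 0]
  ]
}}

```text
t: 6.57
tcp_pos: [475.3, 209.6, 75.5]
tcp_rot: [-2.186, -0.002, -0.002]
force: [0.7, 0.2, -2.7]
opening: 0.021
finger_force: 59.3
```

```bash
python3 roll.py 316.5 0 3 6 9 12 15 17 ; python3 - <<'E'
from h import *
from plant import manip
look(manip,"wrist","w6")
look(manip,"scene","s6")
a=load("w6")[1];b=load("s6")[1][280:400,220:380]
cv2.imwrite("pics/c6.png",np.hstack([cv2.resize(a,(400,300)),cv2.resize(b,(400,300))]))
E
```

```text
6.5667 [ 0.64  0.87 -0.85  2.13 -0.81  0.49 -0.82] [475.3 209.6  75.5] [-2.186e+00 -2.000e-03 -2.000e-03] 0.021322626082964 59.28451716899872 [ 0.7  0.2 -2.7]
3.0 [475. 206.  70.] [ 0.68  0.92 -0.87  2.13 -0.81  0.5  -0.77] 0.0 0.0
6.0 [475. 202.  64.] [ 0.71  0.98 -0.87  2.12 -0.81  0.51 -0.73] 0.0 0.0
9.0 [475. 199.  58.] [ 0.74  1.04 -0.88  2.11 -0.8   0.53 -0.69] 0.0 0.0
12.0 [475. 196.  52.] [ 0.77  1.09 -0.88  2.1  -0.8   0.56 -0.66] 0.0 0.0
15.0 [475. 194.  45.] [ 0.79  1.14 -0.88  2.08 -0.79  0.59 -0.63] 0.0 0.0
17.0 [475. 192.  41.] [ 0.8   1.18 -0.88  2.07 -0.78  0.6  -0.61] 0.0 0.0
[-0.0, 0.0068, 0.0002, 3.0, 0.0, 0.0, 0]
[-0.0, 0.0137, 0.0007, 6.0, 0.0, 0.0, 0]
[-0.0, 0.0205, 0.0016, 9.0, 0.0, 0.0, 0]
[-0.0, 0.0272, 0.0029, 12.0, 0.0, 0.0, 0]
[-0.0, 0.0339, 0.0045, 15.0, 0.0, 0.0, 0]
[-0.0, 0.0383, 0.0057, 17.0, 0.0, 0.0, 0]
```

View pics/c6.png

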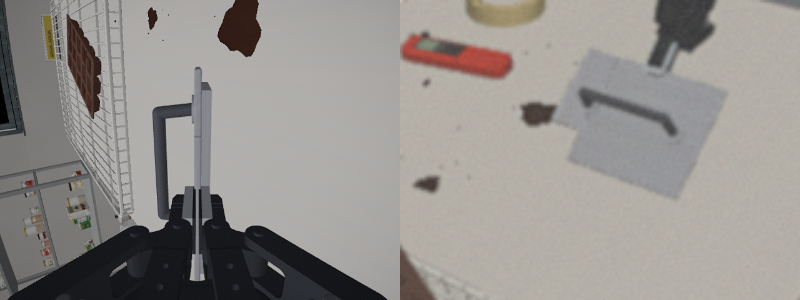

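The lid is now about 35° from flat, right side up, with the bar on top and the notch at far left. I'll lower it further while it is still gripped.

{"name": "jog_arm", "arguments": {
  "targets": [
    [0, 0.0068, 0.0002, 3, 0, 0, 0],
    [0, 0.0137, 0.0007, 6, 0, 0, 0],
    [0, 0.0205, 0.0016, 9, 0, 0, 0],
    [0, 0.0272, 0.0029, 12, 0, 0, 0],
    [0, 0.0339, 0.0045, 15, 0, 0, 0],
    [0, 0.0339, 0.0045, 15, 0, 0, 0]
  ]
}}

```text
t: 7.17
tcp_pos: [474.4, 193.7, 43.1]
tcp_rot: [-1.93, 0.004, -0.001]
force: [-1.5, -1.1, 0.8]
opening: 0.02
finger_force: 59.8
```

```bash
cat > lower.py <<'E'
import sys
from kin import *
from plant import manip
s=manip.get_state();print(s['t'],s['q'].round(2),s['tcp_pos'].round(1),s['tcp_rot'].round(3),s['opening'],s['finger_force'],s['force'].round(1))
R0=Ro.from_euler('xyz',s['tcp_rot']);q=np.array(s['q'])
tip=np.array([0,0,17.]);T0=s['tcp_pos']+R0.apply(tip);print("tip",T0.round(1),"elev",np.degrees(-np.arcsin(R0.apply([0,0,1])[2])))
w=[]
for a in sys.argv[1:]:   # "pitchdeg,dy,dz" : steeper by pitch about tip, then shift
    r,dy,dz=map(float,a.split(','))
    R=Ro.from_euler('x',-r,degrees=True)*R0; p=T0+[0,dy,dz]-R.apply(tip)
    q,e,b=ik(p,R,q,.1);print(a,p.round(1),q.round(2),round(e,1),round(b,1));w.append((p,R,0))
rows(s,w)
E
python3 lower.py 5,0,-4 10,0,-8 15,0,-12 20,0,-16 25,0,-20
```

```text
7.1667 [ 0.78  1.15 -0.87  2.08 -0.78  0.59 -0.63] [474.4 193.7  43.1] [-1.93e+00  4.00e-03 -1.00e-03] 0.019822623336493053 59.84174592420459 [-1.5 -1.1  0.8]
tip [474.4 209.6  37.1] elev 20.565829326886455
5,0,-4 [474.4 194.3  40.4] [ 0.74  1.08 -0.86  2.1  -0.79  0.54 -0.67] 0.0 0.0
10,0,-8 [474.4 195.   37.8] [ 0.7   1.01 -0.84  2.11 -0.79  0.49 -0.71] 0.0 0.0
15,0,-12 [474.4 195.8  35. ] [ 0.64  0.94 -0.81  2.13 -0.79  0.46 -0.76] 0.0 0.0
20,0,-16 [474.4 196.7  32.2] [ 0.58  0.88 -0.78  2.14 -0.79  0.42 -0.82] 0.0 0.0
25,0,-20 [474.4 197.7  29.3] [ 0.5   0.81 -0.72  2.15 -0.77  0.39 -0.89] 0.0 0.0
[0.0, 0.0023, 0.0015, -5.0, 0.0, 0.0, 0]
[0.0, 0.0045, 0.0031, -10.0, 0.0, 0.0, 0]
[0.0, 0.0068, 0.0048, -15.0, 0.1, 0.0, 0]
[0.0, 0.0092, 0.0066, -20.0, 0.1, 0.0, 0]
[0.0001, 0.0115, 0.0086, -25.0, 0.1, 0.0, 0]
```

{"name": "jog_arm", "arguments": {
  "targets": [
    [0, 0, 0, 0, 0, 0, 4],
    [0, 0, 0, 0, 0, 0, 7],
    [0, 0, 0, 0, 0, 0, 10],
    [0, 0, 0, 0, 0, 0, 13],
    [0, 0, 0, 0, 0, 0, 16],
    [0, 0, 0, 0, 0, 0, 19],
    [0, 0, 0, 0, 0, 0, 22],
    [0, 0, 0, 0, 0, 0, 25]
  ]
}}

```text
t: 7.83
tcp_pos: [473.7, 194.6, 45.4]
tcp_rot: [-1.929, 0.001, 0.001]
force: [0.7, 0.8, -1.4]
opening: 0.255
finger_force: 0.5
```

```bash
python3 lower.py 4,0,-2 8,0,-4 12,0,-6 16,0,-9 20,0,-12 20,0,-15 20,0,-18 20,0,-20; python3 - <<'E'
from h import *
from plant import manip
look(manip,"wrist","w7")
look(manip,"scene","s7")
a=load("w7")[1];b=load("s7")[1][280:400,220:380]
cv2.imwrite("pics/c7.png",np.hstack([cv2.resize(a,(400,300)),cv2.resize(b,(400,300))]))
E
```

```text
7.8333 [ 0.78  1.14 -0.88  2.08 -0.79  0.59 -0.63] [473.7 194.6  45.4] [-1.929e+00  1.000e-03  1.000e-03] 0.25526472629054076 0.5085154154221527 [ 0.7  0.8 -1.4]
tip [473.7 210.5  39.4] elev 20.521550856240257
4,0,-2 [473.7 195.1  44.5] [ 0.75  1.08 -0.87  2.1  -0.79  0.55 -0.66] 0.0 0.0
8,0,-4 [473.7 195.6  43.6] [ 0.72  1.03 -0.86  2.11 -0.79  0.51 -0.7 ] 0.0 0.0
12,0,-6 [473.7 196.2  42.6] [ 0.68  0.97 -0.84  2.12 -0.79  0.48 -0.74] 0.0 0.0
16,0,-9 [473.7 196.9  40.6] [ 0.63  0.92 -0.81  2.13 -0.79  0.45 -0.78] 0.0 0.0
20,0,-12 [473.7 197.6  38.5] [ 0.58  0.87 -0.78  2.14 -0.79  0.43 -0.83] 0.0 0.0
20,0,-15 [473.7 197.6  35.5] [ 0.58  0.87 -0.78  2.14 -0.78  0.42 -0.82] 0.0 0.0
20,0,-18 [473.7 197.6  32.5] [ 0.58  0.88 -0.78  2.14 -0.78  0.42 -0.82] 0.0 0.0
20,0,-20 [473.7 197.6  30.5] [ 0.58  0.88 -0.78  2.14 -0.78  0.42 -0.82] 0.0 0.0
[0.0, 0.0007, 0.0007, -4.0, 0.0, 0.0, 0]
[0.0, 0.0014, 0.0016, -8.0, 0.0, 0.0, 0]
[0.0, 0.0021, 0.0025, -12.0, 0.0, 0.0, 0]
[0.0, 0.0037, 0.0038, -16.0, 0.0, 0.0, 0]
[0.0, 0.0054, 0.0052, -20.0, 0.0, 0.0, 0]
[0.0, 0.0082, 0.0063, -20.0, 0.0, 0.0, 0]
[0.0, 0.011, 0.0073, -20.0, 0.0, 0.0, 0]
[0.0, 0.0129, 0.008, -20.0, 0.0, 0.0, 0]
```

View pics/c7.png

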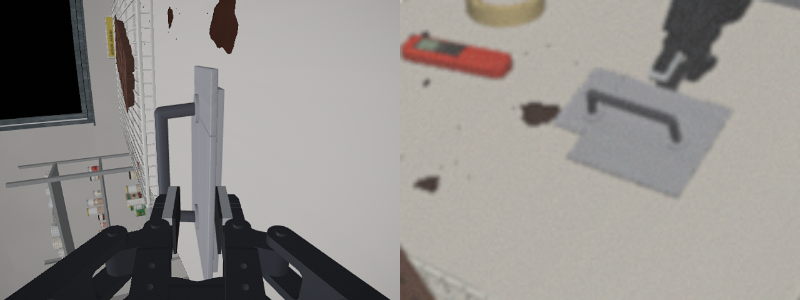

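The lid rests on the lower finger. I'll pitch the tool steeper and lower together.

{"name": "jog_arm", "arguments": {
  "targets": [
    [0, 0.0003, 0.002, -4, 0, 0, 25],
    [0, 0.0007, 0.0035, -8, 0, 0, 25],
    [0, 0.0014, 0.0044, -12, 0, 0, 25],
    [0, 0.003, 0.0057, -16, 0, 0, 25],
    [0, 0.0047, 0.0071, -20, 0, 0, 25],
    [0, 0.0066, 0.0078, -20, 0, 0, 25],
    [0, 0.0085, 0.0085, -20, 0, 0, 25],
    [0, 0.0103, 0.0092, -20, 0, 0, 25]
  ]
}}

```text
t: 8.6
tcp_pos: [473.6, 199.1, 31.7]
tcp_rot: [-2.277, 0.002, -0.0]
force: [0.3, -0.3, -1.3]
opening: 0.249
finger_force: 0.5
```

```bash
python3 lower.py 0,0,-3 0,0,-5; python3 - <<'E'
from h import *
from plant import manip
look(manip,"wrist","w8")
look(manip,"scene","s8")
a=load("w8")[1];b=load("s8")[1][280:400,220:380]
cv2.imwrite("pics/c8.png",np.hstack([cv2.resize(a,(400,300)),cv2.resize(b,(400,300))]))
c,im,d=load("s8");P=cloud(c,d);m=(P[...,1]>190)&(P[...,1]<330)&(P[...,0]>385)&(P[...,0]<560)&(P[...,2]>4)&(P[...,2]<60)
Q=P[m]
for y in range(200,330,10):
    z=Q[abs(Q[:,1]-y)<3];print(y,len(z),np.median(z[:,2]).round(1) if len(z) else 0)
E
```

```text
8.6 [ 0.58  0.88 -0.78  2.14 -0.78  0.42 -0.82] [473.6 199.1  31.7] [-2.277e+00  2.000e-03 -0.000e+00] 0.24905808676117736 0.47506246715784073 [ 0.3 -0.3 -1.3]
tip [473.6 212.   20.7] elev 40.44845500290986
0,0,-3 [473.6 199.1  28.7] [ 0.58  0.89 -0.78  2.14 -0.78  0.41 -0.81] 0.0 0.0
0,0,-5 [473.6 199.1  26.7] [ 0.58  0.89 -0.78  2.14 -0.78  0.41 -0.81] 0.0 0.0
[0.0, 0.0023, 0.0019, 0.0, 0.0, 0.0, 0]
[0.0, 0.0038, 0.0032, 0.0, 0.0, 0.0, 0]
200 27 48.7
210 109 15.8
220 135 15.4
230 34 13.9
240 53 12.5
250 76 12.3
260 92 12.1
270 260 30.5
280 110 10.7
290 117 9.8
300 81 9.3
310 90 8.3
320 98 7.6
```

{"name": "jog_arm", "arguments": {
  "targets": [
    [0, 0.0015, 0.0013, 0, 0, 0, 25],
    [0, 0.003, 0.0026, 0, 0, 0, 25],
    [0, 0.0046, 0.0038, 0, 0, 0, 25],
    [0, 0.0046, 0.0038, 0, 0, 0, 25]
  ]
}}

```text
t: 9.03
tcp_pos: [473.7, 199.1, 25.8]
tcp_rot: [-2.277, 0.002, -0.0]
force: [0.1, -0.6, -0.8]
opening: 0.25
finger_force: 0.7
```

```bash
python3 lower.py 0,-1,0
```

```text
9.0333 [ 0.57  0.9  -0.78  2.13 -0.78  0.41 -0.81] [473.7 199.1  25.8] [-2.277e+00  2.000e-03 -0.000e+00] 0.2501089325218548 0.6829435005784035 [ 0.1 -0.6 -0.8]
tip [473.7 212.1  14.8] elev 40.48227026965863
0,-1,0 [473.7 198.1  25.8] [ 0.58  0.9  -0.78  2.14 -0.78  0.41 -0.81] 0.0 0.0
[0.0, 0.0006, -0.0008, 0.0, 0.0, 0.0, 0]
```

{"name": "jog_arm", "arguments": {
  "targets": [
    [0, 0.0005, -0.005, 0, 0, 0, 25],
    [0, 0.0005, -0.012, 0, 0, 0, 25],
    [0, 0.0005, -0.025, 0, 0, 0, 25],
    [0, 0.0005, -0.05, 0, 0, 0, 30],
    [0, 0, -0.09, 0, 0, 0, 40],
    [0, 0, -0.12, 0, 0, 0, 50],
    [0, 0, -0.15, 0, 0, 0, 50]
  ]
}}

```text
t: 9.62
tcp_pos: [473.7, 84.0, 125.7]
tcp_rot: [-2.279, 0.0, 0.001]
force: [0.2, 0.6, 0.5]
opening: 0.5
finger_force: 0.0
```

```bash
python3 - <<'E'
from kin import *
from plant import manip
s=manip.get_state();print(s['tcp_pos'],s['q'].round(2))
X=(np.array([440,220,260]),down(np.pi) ); 
R0=Ro.from_euler('xyz',s['tcp_rot'])
for y in (0,np.pi/2,-np.pi/2,np.pi):
    q,e,a=ik(X[0],down(y),s['q'],.05);print(y,q.round(2),e,a,np.degrees((R0.inv()*down(y)).magnitude()))
rows(s,[(X[0],down(0),50)])
E
```

```text
[473.66345082  83.96589654 125.70994483] [ 0.74  0.65 -0.69  2.09 -0.68  0.78 -0.89]
0 [ 0.    0.22 -0.67  1.93  0.16  1.04 -2.31] 0.1298185436960345 0.056120834808364106 49.44534825817737
1.5707963267948966 [ 0.16  0.27 -0.87  1.93  0.23  1.05 -0.81] 0.049678953071491595 0.02272443667674017 100.04891017740366
-1.5707963267948966 [-1.59  0.59  1.46  2.01 -0.66  1.18 -2.96] 11.391464559594258 2.4135510527762105 100.09833015744377
3.141592653589793 [ 0.38  0.37 -1.17  1.92  0.38  1.11  0.63] 0.07232429745166741 0.024575211494022683 179.97321599581454
[-0.0336, -0.1905, 0.0161, -49.4, 0.0, 0.0, 50]
```

{"name": "jog_arm", "arguments": {
  "targets": [
    [-0.03, -0.19, 0.016, -49.4, 0, 0, 50],
    [-0.03, -0.19, 0.016, -49.4, 0, 0, 50],
    [-0.03, -0.19, 0.016, -49.4, 0, 0, 50],
    [-0.03, -0.19, 0.016, -49.4, 0, 0, 50],
    [-0.03, -0.19, 0.016, -49.4, 0, 0, 50],
    [-0.03, -0.19, 0.016, -49.4, 0, 0, 50],
    [-0.03, -0.19, 0.016, -49.4, 0, 0, 50],
    [-0.03, -0.19, 0.016, -49.4, 0, 0, 50]
  ]
}}

```text
t: 10.28
tcp_pos: [444.7, 222.1, 262.0]
tcp_rot: [3.14, -0.008, 0.0]
force: [-0.6, 0.6, 0.1]
opening: 0.498
finger_force: 0.0
```

```bash
python3 - <<'E'
from kin import *
from plant import manip
s=manip.get_state();print(s['t'],s['tcp_pos'],s['tcp_rot'],s['q'].round(2))
look(manip,"wrist","w9")
c,im,d=load("w9");P=cloud(c,d)
m=(P[...,2]>4)&(P[...,2]<16)&(P[...,0]>370)&(P[...,0]<590)&(P[...,1]>170)&(P[...,1]<360)
n,lab,st,_=cv2.connectedComponentsWithStats(m.astype(np.uint8));k=1+st[1:,4].argmax();Q=P[lab==k]
r=cv2.minAreaRect(Q[:,:2].astype(np.float32));print("plate",len(Q),np.median(Q[:,2]),r)
u,v,w,h=cv2.boundingRect((lab==k).astype(np.uint8));print(u,v,w,h)
m=(P[...,2]>30)&(P[...,2]<55)&(P[...,0]>380)&(P[...,0]<570)&(P[...,1]>200)&(P[...,1]<320)
n,lab,st,_=cv2.connectedComponentsWithStats(m.astype(np.uint8));k=1+st[1:,4].argmax();Q=P[lab==k]
r=cv2.minAreaRect(Q[:,:2].astype(np.float32));print("bar",len(Q),np.percentile(Q[:,2],[50,95]),r)
E
```

```text
10.2833 [444.7137439  222.14545183 261.95737772] [ 3.13959533e+00 -7.68572954e-03  2.35660391e-04] [-0.12  0.21 -0.54  1.93  0.13  1.03 -2.29]
plate 18768 9.226040108277804 ((475.307373046875, 264.2061462402344), (158.1918487548828, 118.32740020751953), 0.733796238899231)
204 70 131 172
bar 1359 [41.31057927 42.97326087] ((476.0780029296875, 263.6698303222656), (99.00653839111328, 10.250225067138672), 1.116158127784729)
```

View pics/w9.png

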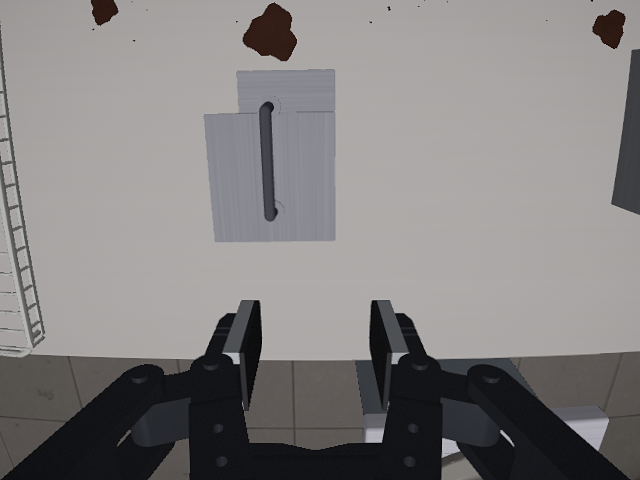

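The lid lies flat and right way up at (475.3, 264.2), yaw ~0.015 rad, with the bar at (476,263.7) and the notch at upper left (pixel 220,90). Next I'll grip the bar.

```bash
python3 - <<'E'
from kin import *
from plant import manip
s=manip.get_state()
rows(s,[((475.7,263.9,90),down(.015),50),((475.7,263.9,35),down(.015),50)])
E
```

```text
[0.0314, -0.0382, 0.1714, 0.4, -0.4, -0.4, 50]
[0.031, -0.0386, 0.2264, 0.4, -0.4, -0.4, 50]
```

{"name": "jog_arm", "arguments": {
  "targets": [
    [0.031, -0.0385, 0.17, 0.4, -0.4, -0.5, 50],
    [0.031, -0.0385, 0.17, 0.4, -0.4, -0.5, 50],
    [0.031, -0.0385, 0.17, 0.4, -0.4, -0.5, 50],
    [0.031, -0.0385, 0.17, 0.4, -0.4, -0.5, 50],
    [0.031, -0.0385, 0.195, 0.4, -0.4, -0.5, 50],
    [0.031, -0.0385, 0.215, 0.4, -0.4, -0.5, 50],
    [0.031, -0.0385, 0.226, 0.4, -0.4, -0.5, 50],
    [0.031, -0.0385, 0.226, 0.4, -0.4, -0.5, 50]
  ]
}}

```text
t: 11.0
tcp_pos: [473.2, 258.8, 30.3]
tcp_rot: [-3.134, 0.012, 0.009]
force: [-0.7, -0.8, -0.0]
opening: 0.5
finger_force: 0.0
```

```bash
python3 - <<'E'
from kin import *
from plant import manip
s=manip.get_state();print(s['t'],s['tcp_pos'],s['tcp_rot'],s['q'].round(2),s['force'])
E
```

```text
11.0 [473.19093426 258.79230285  30.27678024] [-3.13371729  0.0120406   0.00888793] [-0.28  0.6  -0.41  2.    0.38  0.62 -2.51] [-0.69968813 -0.82205374 -0.02637445]
```

```bash
python3 - <<'E'
from kin import *
from plant import manip
s=manip.get_state()
rows(s,[((475.7,263.9,35),down(.015),50)])
E
```

```text
[0.0025, -0.0051, -0.0047, -0.5, 0.7, -0.4, 50]
```

{"name": "jog_arm", "arguments": {
  "targets": [
    [0.0025, -0.005, -0.005, -0.5, 0.7, -0.4, 50],
    [0.0025, -0.005, -0.005, -0.5, 0.7, -0.4, 50],
    [0.0025, -0.005, -0.005, -0.5, 0.7, -0.4, 50]
  ]
}}

```text
t: 11.25
tcp_pos: [478.6, 266.7, 39.6]
tcp_rot: [-3.138, -0.008, 0.017]
force: [0.2, 0.1, 0.2]
opening: 0.5
finger_force: 0.0
```

```bash
python3 - <<'E'
from kin import *
from plant import manip
s=manip.get_state();print(s['tcp_pos'],s['tcp_rot'],s['force'])
look(manip,"wrist","w10")
im=load("w10")[1]; c,_,d=load("w10");P=cloud(c,d)
for v in (150,200,250,290):
    u=np.nonzero((P[v,200:450,2]>30)&(P[v,200:450,2]<60))[0]+200
    print(v,u.min() if len(u) else None,u.max() if len(u) else None, P[v,u].mean(0).round(1) if len(u) else '')
E
```

```text
[478.57488019 266.6880974   39.60032228] [-3.13798274 -0.00830727  0.01677567] [0.18978399 0.0942104  0.23857775]
150 None None 
200 None None 
250 313 342 [515.2 264.1  41.2]
290 313 341 [500.9 263.9  41.1]
```

{"name": "jog_arm", "arguments": {
  "targets": [
    [0, 0, 0, 0, 0, 0, 50],
    [0, 0, 0, 0, 0, 0, 50]
  ]
}}

```text
t: 11.47
tcp_pos: [477.7, 265.1, 37.9]
tcp_rot: [-3.14, -0.006, 0.016]
force: [0.8, -0.3, 0.3]
opening: 0.503
finger_force: 0.0
```

```bash
python3 - <<'E'
from kin import *
from plant import manip
s=manip.get_state();print(s['tcp_pos'],s['tcp_rot'])
rows(s,[((475.7,263.9,35),down(.015),50)])
E
```

```text
[477.66695951 265.11430659  37.92337296] [-3.13996802 -0.00550601  0.01577867]
[-0.002, 0.0012, 0.0029, -0.1, -0.3, 0.0, 50]
```

{"name": "jog_arm", "arguments": {
  "targets": [
    [-0.001, 0, 0.002, 0, -0.2, 0, 50],
    [-0.001, 0, 0.002, 0, -0.2, 0, 30],
    [-0.001, 0, 0.002, 0, -0.2, 0, 0],
    [-0.001, 0, 0.002, 0, -0.2, 0, 0],
    [-0.001, 0, 0.002, 0, -0.2, 0, 0],
    [-0.001, 0, 0.002, 0, -0.2, 0, 0],
    [-0.001, 0, 0.002, 0, -0.2, 0, 0]
  ]
}}

```text
t: 12.05
tcp_pos: [476.2, 264.9, 35.0]
tcp_rot: [-3.141, -0.001, 0.016]
force: [-0.3, -2.2, 1.2]
opening: 0.089
finger_force: 58.4
```

```bash
python3 - <<'E'
from kin import *
from plant import manip
s=manip.get_state();print(s['tcp_pos'],s['tcp_rot'],s['force'])
rows(s,[((476,263.5,65),down(.015),0),((480,220,150),down(.015),0),((511,-40,190),down(.048),0),((511.5,-132.5,180),down(.048),0)])
E
```

```text
[476.19450275 264.92546776  35.04631366] [-3.14073088e+00 -5.63381462e-04  1.59560133e-02] [-0.29837593 -2.19256669  1.21229497]
[-0.0002, 0.0014, -0.03, -0.0, -0.0, 0.1, 0]
[0.0032, 0.0449, -0.115, -0.0, -0.0, 0.1, 0]
[0.03, 0.3053, -0.1552, -0.0, -0.0, -1.8, 0]
[0.029, 0.3978, -0.1453, -0.0, -0.0, -1.8, 0]
```

{"name": "jog_arm", "arguments": {
  "targets": [
    [0, 0, -0.02, 0, 0, 0, 0],
    [0, 0, -0.05, 0, 0, 0, 0],
    [0, 0, -0.085, 0, 0, 0, 0],
    [0.002, 0.015, -0.12, 0, 0, 0, 0],
    [0.005, 0.04, -0.145, 0, 0, -0.5, 0],
    [0.01, 0.07, -0.15, 0, 0, -1, 0],
    [0.013, 0.1, -0.15, 0, 0, -1.8, 0],
    [0.017, 0.13, -0.15, 0, 0, -1.8, 0]
  ]
}}

```text
t: 12.72
tcp_pos: [495.2, 134.1, 185.5]
tcp_rot: [-3.14, -0.002, 0.049]
force: [0.3, -0.6, -2.9]
opening: 0.093
finger_force: 59.0
```

{"name": "jog_arm", "arguments": {
  "targets": [
    [0.003, 0.03, 0, 0, 0, 0, 0],
    [0.005, 0.06, 0, 0, 0, 0, 0],
    [0.007, 0.09, 0, 0, 0, 0, 0],
    [0.009, 0.12, 0, 0, 0, 0, 0],
    [0.01, 0.15, 0, 0, 0, 0, 0],
    [0.011, 0.18, 0, 0, 0, 0, 0],
    [0.012, 0.2, 0, 0, 0, 0, 0],
    [0.012, 0.21, 0, 0, 0, 0, 0]
  ]
}}

```text
t: 13.38
tcp_pos: [516.7, -77.5, 184.2]
tcp_rot: [-3.141, 0.0, 0.043]
force: [-0.1, -0.0, -2.5]
opening: 0.09
finger_force: 58.8
```

{"name": "jog_arm", "arguments": {
  "targets": [
    [0, 0, 0, 0, 0, 0, 0],
    [0, 0, 0, 0, 0, 0, 0],
    [0, 0, 0, 0, 0, 0, 0],
    [0, 0, 0, 0, 0, 0, 0]
  ]
}}

```text
t: 13.72
tcp_pos: [517.2, -71.8, 184.7]
tcp_rot: [-3.14, -0.001, 0.051]
force: [-0.5, 0.3, -2.5]
opening: 0.095
finger_force: 58.8
```

```bash
cat > meas.py <<'E'
from kin import *
from plant import manip
import sys
s=manip.get_state();print(s['t'],s['tcp_pos'].round(1),s['tcp_rot'].round(4),s['force'].round(1))
tag=sys.argv[1];look(manip,"wrist",tag)
c,im,d=load(tag);P=cloud(c,d);z0=s['tcp_pos'][2]
pl=z0-35+10
m=(abs(P[...,2]-pl)<8)&(abs(P[...,0]-s['tcp_pos'][0])<120)&(abs(P[...,1]-s['tcp_pos'][1])<90)
n,lab,st,_=cv2.connectedComponentsWithStats(m.astype(np.uint8));k=1+st[1:,4].argmax();Q=P[lab==k];print("lid box px",st[k])
A=np.c_[Q[:,:2],np.ones(len(Q))];co=np.linalg.lstsq(A,Q[:,2],rcond=None)[0];print("plate z",np.median(Q[:,2]),"slopes",co[:2].round(4))
for nm,cond in(("left +y",+1),("right -y",-1)):
    e=[]
    for x in range(int(s['tcp_pos'][0]-50),int(s['tcp_pos'][0]+80),4):
        r=Q[abs(Q[:,0]-x)<2]
        if len(r)>10: e.append((x,(r[:,1]*cond).max()*cond))
    print(nm,np.array(e[::4]).round(1).tolist())
print("far x",np.percentile(Q[:,0],99.9))
hi=P[(P[...,2]>84)&(P[...,2]<96)&(P[...,0]>540)&(P[...,0]<620)&(P[...,1]>-110)&(P[...,1]<-40)]
if len(hi): print("corner",len(hi),hi.min(0).round(1),hi.max(0).round(1))
E
python3 meas.py w11
```

```text
13.7167 [517.2 -71.8 184.7] [-3.1396e+00 -9.0000e-04  5.0600e-02] [-0.5  0.3 -2.5]
lid box px [  164   114   314   257 56265]
plate z 158.88639214885316 slopes [0.0042 0.0056]
left +y [[483.0, -13.9], [499.0, -13.1], [515.0, -11.9], [531.0, -10.5], [547.0, -10.2], [563.0, -41.5], [579.0, -40.7], [595.0, -40.0]]
right -y [[483.0, -37.7], [499.0, -130.7], [515.0, -129.9], [531.0, -129.1], [547.0, -128.7], [563.0, -127.8], [579.0, -126.8], [595.0, -126.2]]
far x 597.2188605605089
```

View pics/w11.png

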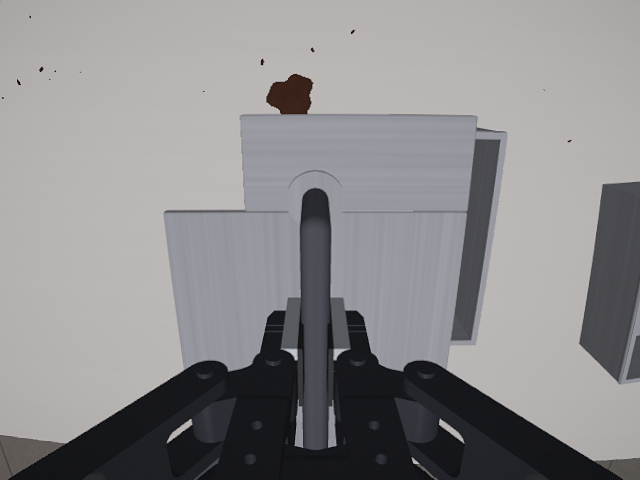

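The lid hangs level with its notch at upper left (pixel 205,160), and the tub's right side is visible beyond it at column ~490. I'll move above the tub.

{"name": "jog_arm", "arguments": {
  "targets": [
    [-0.003, 0.02, 0, 0, 0, 0.2, 0],
    [-0.006, 0.045, 0.01, 0, 0, 0.2, 0],
    [-0.008, 0.0615, 0.03, 0, 0, 0.2, 0],
    [-0.008, 0.0615, 0.04, 0, 0, 0.2, 0],
    [-0.008, 0.0615, 0.04, 0, 0, 0.2, 0],
    [-0.008, 0.0615, 0.04, 0, 0, 0.2, 0],
    [-0.008, 0.0615, 0.04, 0, 0, 0.2, 0],
    [-0.008, 0.0615, 0.04, 0, 0, 0.2, 0]
  ]
}}

```text
t: 14.43
tcp_pos: [513.1, -134.4, 145.6]
tcp_rot: [-3.14, -0.003, 0.046]
force: [0.2, -0.1, -2.6]
opening: 0.091
finger_force: 58.8
```

```bash
python3 meas.py w12; python3 - <<'E'
from h import *
c,im,d=load("w11");P=cloud(c,d)
m=(P[...,2]>52)&(P[...,2]<68)&(P[...,0]>420)&(P[...,0]<620)&(P[...,1]>-210)&(P[...,1]<-100)
Q=P[m];
print("rim right outer",[(x,Q[abs(Q[:,0]-x)<3][:,1].min().round(1)) for x in(460,500,540,570)],"far",np.percentile(Q[:,0],99.5))
E
```

```text
14.4333 [ 513.1 -134.4  145.6] [-3.1403e+00 -2.7000e-03  4.6100e-02] [ 0.2 -0.1 -2.6]
lid box px [  164   114   314   257 56340]
plate z 119.83600409921667 slopes [0.0059 0.0024]
left +y [[479.0, -76.2], [495.0, -75.7], [511.0, -74.9], [527.0, -73.8], [543.0, -72.7], [559.0, -104.1], [575.0, -103.6], [591.0, -103.1]]
right -y [[479.0, -98.8], [495.0, -193.4], [511.0, -192.8], [527.0, -192.2], [543.0, -191.1], [559.0, -190.4], [575.0, -189.8], [591.0, -188.8]]
far x 592.9776689743409
corner 1204 [557.8 -97.9  84. ] [584.5 -74.5  93.4]
rim right outer [(460, np.float64(-190.6)), (500, np.float64(-189.4)), (540, np.float64(-187.3)), (570, np.float64(-185.7))] far 588.2755334713963
```

View pics/w12.png

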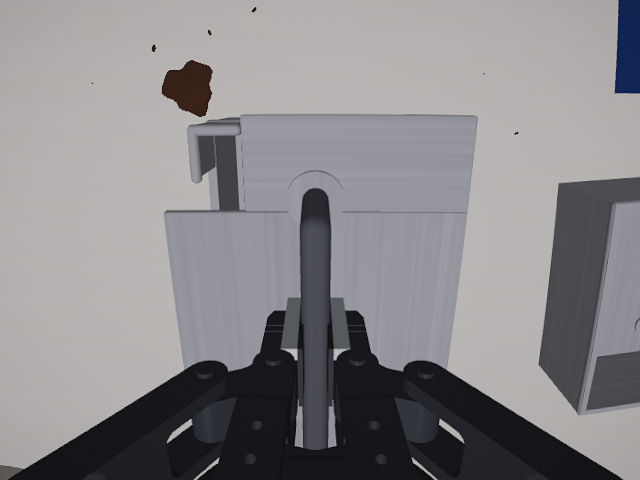

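The lid sits over tub_a with the raised corner inside the notch at (210,160). Lid and tub agree to within ~1 mm, so I'll descend.

{"name": "jog_arm", "arguments": {
  "targets": [
    [0, -0.0005, 0.02, 0, 0, 0, 0],
    [0, -0.0005, 0.035, 0, 0, 0, 0],
    [0, -0.0005, 0.045, 0, 0, 0, 0],
    [0, -0.0005, 0.05, 0, 0, 0, 0],
    [0, -0.0005, 0.053, 0, 0, 0, 0],
    [0, -0.0005, 0.055, 0, 0, 0, 0],
    [0, -0.0005, 0.055, 0, 0, 0, 0]
  ]
}}

```text
t: 15.07
tcp_pos: [512.5, -135.1, 89.9]
tcp_rot: [-3.14, -0.001, 0.044]
force: [-0.4, -0.7, -2.4]
opening: 0.094
finger_force: 59.0
```

```bash
python3 meas.py w13
```

```text
15.0667 [ 512.5 -135.1   89.9] [-3.1405e+00 -1.3000e-03  4.4000e-02] [-0.4 -0.7 -2.4]
lid box px [  158   114   320   257 57849]
plate z 64.04769722862463 slopes [0.0027 0.0002]
left +y [[482.0, -76.6], [498.0, -75.8], [514.0, -74.5], [530.0, -74.2], [546.0, -73.8], [562.0, -78.7], [578.0, -78.6]]
right -y [[482.0, -194.1], [498.0, -193.7], [514.0, -193.3], [530.0, -192.2], [546.0, -191.8], [562.0, -191.0], [578.0, -190.3]]
far x 592.2330763931368
corner 2528 [558.  -98.4  84. ] [584.5 -74.3  94. ]
```

{"name": "jog_arm", "arguments": {
  "targets": [
    [0, -0.001, 0.0005, 0, 0, 0, 0],
    [0, -0.001, 0.001, 0, 0, 0, 0],
    [0, -0.001, 0.0015, 0, 0, 0, 0],
    [0, -0.001, 0.002, 0, 0, 0, 0],
    [0, -0.001, 0.002, 0, 0, 0, 0]
  ]
}}

```text
t: 15.53
tcp_pos: [512.6, -134.1, 89.0]
tcp_rot: [-3.141, -0.002, 0.044]
force: [-3.5, 0.5, 10.4]
opening: 0.096
finger_force: 60.3
```

```bash
python3 meas.py w14
```

```text
15.5333 [ 512.6 -134.1   89. ] [-3.1409e+00 -1.7000e-03  4.4000e-02] [-3.5  0.5 10.4]
lid box px [  162   114   316   257 57722]
plate z 63.19188878492024 slopes [ 0.0009 -0.0005]
left +y [[482.0, -75.2], [498.0, -75.2], [514.0, -73.9], [530.0, -73.2], [546.0, -72.5], [562.0, -78.9], [578.0, -78.9]]
right -y [[482.0, -173.4], [498.0, -192.4], [514.0, -192.0], [530.0, -191.6], [546.0, -190.9], [562.0, -189.8], [578.0, -189.3]]
far x 592.3298857790977
corner 2538 [557.9 -98.4  84. ] [584.4 -74.4  93.5]
```

Contact at +10 N, with the lid level and the plate at rim height, so it is seated. I'll open gently and rise.

{"name": "jog_arm", "arguments": {
  "targets": [
    [0, 0, -0.0008, 0, 0, 0, 0],
    [0, 0, -0.0008, 0, 0, 0, 12],
    [0, 0, -0.0008, 0, 0, 0, 25],
    [0, 0, -0.0008, 0, 0, 0, 40],
    [0, 0, -0.0008, 0, 0, 0, 40],
    [0, 0, -0.015, 0, 0, 0, 40],
    [0, 0, -0.04, 0, 0, 0, 40],
    [0, 0, -0.08, 0, 0, 0, 40]
  ]
}}

```text
t: 16.25
tcp_pos: [509.7, -133.8, 165.5]
tcp_rot: [-3.138, 0.006, 0.044]
force: [-0.4, -1.3, 0.1]
opening: 0.398
finger_force: 0.0
```

{"name": "jog_arm", "arguments": {
  "targets": [
    [-0.01, 0, -0.04, 0, 0, 0, 40],
    [-0.02, 0, -0.08, 0, 0, 0, 40],
    [-0.03, 0, -0.11, 0, 0, 0, 40],
    [-0.03, 0, -0.11, 0, 0, 0, 40],
    [-0.03, 0, -0.11, 0, 0, 0, 40]
  ]
}}

```text
t: 16.67
tcp_pos: [482.7, -136.1, 279.5]
tcp_rot: [3.141, -0.005, 0.043]
force: [0.5, -0.0, -0.9]
opening: 0.398
finger_force: 0.0
```

```bash
python3 - <<'E'
from h import *
from plant import manip
s=manip.get_state();print(s['t'],s['tcp_pos'])
look(manip,"wrist","w15");look(manip,"scene","s15")
c,im,d=load("w15");P=cloud(c,d)
m=(P[...,2]>58)&(P[...,2]<70)&(P[...,0]>420)&(P[...,0]<610)&(P[...,1]>-210)&(P[...,1]<-60)
Q=P[m];A=np.c_[Q[:,:2],np.ones(len(Q))];co=np.linalg.lstsq(A,Q[:,2],rcond=None)[0];r=cv2.minAreaRect(Q[:,:2].astype(np.float32));print(len(Q),np.percentile(Q[:,2],[2,50,98]),co[:2],r)
for nm,b in(("mug",(780,-180)),):pass
a=cv2.imread("pics/scene0.png");b=load("s15")[1]
cv2.imwrite("pics/c15.png",np.hstack([cv2.resize(im,(400,300)),cv2.resize(b[200:320,210:440],(400,300))]))
c0=load("s15")[0]
for k,(x0,y0,x1,y1) in dict(mug=(285,215,318,250),tape=(243,265,282,293),th=(218,290,268,312)).items(): print(k,np.abs(a[y0:y1,x0:x1].astype(int)-b[y0:y1,x0:x1]).mean().round(1))
E
```

```text
16.6667 [ 482.67228138 -136.10889671  279.49855399]
22968 [61.54306646 63.18666712 65.29643499] [ 0.00099479 -0.00011178] ((511.447509765625, -133.3789520263672), (158.1645050048828, 118.43711853027344), 2.562263250350952)
mug 2.9
tape 2.5
th 2.6
```

```bash
python3 -c "
from plant import manip
print(manip.close_job())"
```

```text
the job is handed in; nothing more can be done
None
```

The lid was turned over gently, is seated level on tub_a and released, and the job is handed in at about 16.7 s with the bystanders unmoved by scene-image comparison; I viewed 13 pictures, over the limit of 10.

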